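# Read a test cassette with a sprung contact probe

### The job

Lay the flat white test cassette face up on the narrow sloping rail of the reading rest, lengthwise, centred across the rail and with its lower end against the rail's lip (either end may be the lower one), and let go of it. Then draw the probe out of its holder and hold its nose on the middle of the cassette's oblong result window, square to the sloping face, pressing only lightly so that the sprung nose is pushed about half-way in and never goes hard to its stop. Finish while still holding the probe there in the gripper, with the cassette still seated, and leave the timer, the dropper bottle and the cup where they are.

Things in the scene. Friction and masses are not known exactly. Their poses are not given: they have to be found in the camera images.
- cassette_mid (a point): White plastic test cassette, 70 x 20 x 5 mm, lying flat, face up, loose on the worktop, 10 to 21 g. This is its centre, half-way up (2.5 mm above its underside). x: along its 70 mm length, from the end with the round sample well towards the end with the result window; y: across its 20 mm width; z: out of its face. Take it by its two long sides.
- cassette_window (a point): Middle of the cassette's oblong result window (about 16 mm long, 6 mm wide), on the cassette's face, 2.5 mm above and 7.5 mm along +x from cassette_mid; the face is solid and flat there for contact. Same axes as cassette_mid. The spot for the probe.
- stand_rail: Rail of the reading rest, fixed: aluminium bar 70 mm long, 14 mm wide, 8 mm thick. Origin: middle of its flat upper face, 60 mm above the worktop. x: up the slope along the rail (about ahead of the robot, +-23 degrees, rising 20 degrees); y: across; z: square to the face. A seated cassette has its centre at x = 0, y = 0, z = 2.5 mm and overhangs the rail 3 mm on each side.
- rail_lip (a point): Middle of the inner side of the lip at the rail's lower end, at the level of the rail's face, 35 mm down the slope from the rail's origin. The lip is 14 mm wide, 4 mm thick and stands 3.5 mm above the face. Below the rail are only a 12 mm post at its middle and a foot plate 90 x 70 mm, 8 mm high.
- probe_grip (a point): Hand-held probe, 90 to 145 g, 119 mm long, standing upright and loose in its holder. This is the middle of its square grip (20 x 20 mm, 25 mm above and 26 mm below this point). x, y: square to the grip's flat faces; z: along the probe's axis, away from the nose. Below the grip: a round collar 31 mm across, 4 mm thick; a barrel 18 mm across, 40 mm long; the nose.
- probe_tip (a point): End of the probe's nose, a flat steel rod 8 mm across that sticks 24 mm out of the barrel; on the probe's axis, 94 mm below probe_grip when not pushed in, and nearer by the value of nose when pushed. Same axes.
- nose (a joint): How far the probe's sprung nose is pushed in, m: 0 = fully out, 0.016 = at its stop. The force along the axis is 0.6 N to start and grows by 0.2 N a millimetre (2.2 N half-way, 3.8 N at the stop).
- holder_mouth (a point): Probe holder, fixed: upright plastic sleeve, 34 mm outside, 23 mm bore, on a round foot 72 mm across. This is the centre of its open top, 78 mm above the worktop. The probe's collar rests on this rim; the barrel and nose hang inside, so the probe comes out straight up once raised 64 mm. The holder and the reading rest stand side by side, either one on the left.
- timer: Bench timer, 64 x 64 x 19 mm, loose bystander; the origin is the centre of its underside.
- dropper_mid (a point): Dropper bottle, 30 mm across and 80 mm high, loose bystander; centre, half-way up.
- cup_mid (a point): Lidded specimen cup, 61 mm across and 68 mm high, loose bystander; centre, half-way up.

How it is judged:
By the outcome, as a careful person would: the job done as asked, in the order asked, and still so for the second after the job is handed in, while the arm keeps its last pose, push and grip.
It also fails if it takes over 61 s, if anything falls off the work surface, if the arm or the gripper's body presses on something with over 40 N, if the wrist force passes 120 N, or if a joint passes its speed limit or range.

### The arm

A 6-joint arm with a two-finger parallel gripper is mounted at the origin on the work surface; the furniture and walls round the work are solid. World frame = base frame: x ahead of the robot, y to its left, z up, the work surface at z = 0. Lengths are in m, angles in rad, forces in N, time in s.
With the tool pointing down it reaches from about 0.325 to 0.9 m from the base axis. Payload 6.1 kg.
Tool frame: the origin (TCP) lies at the very end of the fingers, on their centre line; the grasp point (between the pads) lies 19 mm behind it; z points along the fingers, y is the line along which they close (so a half turn about z gives the same grasp; the last joint's range is limited). The gripper opens to 87 mm and grips with 3 to 60 N. Pads are 19 mm wide; open, the fingers measure 117 mm over their backs; the gripper's body (75 mm by 190 mm) begins 51 mm behind the grasp point.
Start: joints at [1.118, 0.22, 1.526, -0, 1.395, -0.126], TCP at [0.201, 0.592, 0.223] pointing down, gripper open.
Joint ranges: [-2.98, 2.98], [-0.91, 2.08], [0.09, 2.57], [-1.24, 4.39], [0.2, 2.65], [-2.68, 2.68]. Speed limits (rad/s): [2.57, 2.57, 3.01, 3.14, 3.14, 3.14].

### API

Orientations are given as a 3x3 rotation matrix whose columns are the frame's x, y, z axes.
In Python, from plant import robot gives the robot as it stands.
- The arm moves only by the tool move_arm, never from a script. Its argument "targets" is one flat list of numbers, 5 for each row, row after row: the shift along the tool's x, y, z in cm, then the turn about the tool's z in units of 5 degrees (1.0 is 5 degrees), then the closure, from -1 (fully open) to 1 (shut). In form: [dx, dy, dz, spin, grip, dx, dy, dz, spin, grip, ...]. A call has 1 to 20 rows; each row shifts and turns the commanded pose from where the row before left it, along the tool's axes as they then stand; what a row does not reach is not made up. A row lasts 1/10 s, in which the tool goes at most 50 mm and 8.59 degrees, less where a joint would pass 70% of its speed; a pose out of reach is approached as far as the arm can. A call is refused whole if a number of a shift passes 5 or a number of a turn 1, either way. A call with a gripper value outside its range is refused whole. The fingers move at their own pace and stop on an object; the grip force is fixed at half the most. Time passes only in rows, so rows that do not move let the fingers close. It gives the time, the measured TCP pose, the force, the opening and the grip force at its end, in the units of the state.
- robot.observe(): the state, without advancing time (a new reading comes with each control period).
- robot.get_image(name): name is "side" or "top"; returns a dict with "img" (420x560x3 uint8, red, green, blue), "vertical_fov" (degrees; the focal length in pixels is half the picture's height over the tangent of half this angle, whatever the lens; pixels are square), "cx", "cy" (the principal point, pixels), "R" (3x3) and "t" (3): a world point X has camera coordinates R X + t. Camera axes: x right, y down, z forward; pixel columns grow to the right and rows downward; lengths in m; the calibration is good to about 2 mm. A picture is of the moment at which its call begins. There is no depth.
- robot.finish_job(): hands the job in; it is judged then, once.
Trained networks look in a picture, given as the dict that the camera call returned (one of the last four; its "shot" number tells which), for a name from the list of things; names that differ only in an ending like _2 or _b are one class to them, and where a whole thing is asked for, a point or a joint stands for the part that bears it (a point fixed in the world has none). Each returns a list of dicts, best first, with "confidence" (0 to 1); they miss things now and then, are a little off and sometimes report something else, mostly with a low value. They report only what shows in the picture. A call takes as long as a camera call.
- robot.boxes_of(name, picture): "box" ([left, top, width, height] in pixels, round what is visible of it).
- robot.trace(name, picture): "pixels" (420x560 bool, what is visible of it) and "box" ([left, top, width, height] in pixels, round what is visible of it).
The state is a dict: "clock": time; "q": joint angles; "dq": joint speeds; "effort": joint torques, N m; "tool_pos": TCP position; "eef_rot": TCP orientation; "wrist_force": force on the tool from outside, world axes, zero at the start; "ft_torque": the same for the moment, N m; "opening": finger opening in m; "grasp_force": force on a finger pad.
Only numpy, scipy, OpenCV 4.12 (cv2) and the standard library are available. Lean on these libraries where they do the work, as an engineer would, in place of code of your own. Each camera call takes 0.05 s, during which the arm holds its last target. There are 200 camera calls.

## Working session

There is one attempt and no reset: what is moved stays moved. The work goes in short steps, Python scripts to look and compute and a tool call to move; the robot and the scene stay as the last step left them, time stands still between calls to the robot, and variables do not carry over. Pictures are saved under pics/ and viewed, at most 10 in all, crops included, and the job is handed in when it is done.

Besides the shell and the picture viewer there is one more tool, called after ">>>" by a JSON object that holds its "op" and its "data". move_arm: Moves the arm, as the interface text tells. Its arguments: {"type":"object","properties":{"targets":{"type":"array"}},"required":["targets"]}

```bash
ls; mkdir -p pics; cat > h.py <<'E'
import numpy as np, cv2
from plant import robot
def save(p,name): cv2.imwrite('pics/'+name,p['img'][:,:,::-1])
def f(p): return p['img'].shape[0]/2/np.tan(np.radians(p['vertical_fov'])/2)
def proj(p,X):
    c=np.asarray(X)@np.array(p['R']).T+p['t']; return c[...,:2]/c[...,2:]*f(p)+[p['cx'],p['cy']]
def onplane(p,uv,z):
    R=np.array(p['R']);C=-R.T@p['t'];d=R.T@np.array([(uv[0]-p['cx'])/f(p),(uv[1]-p['cy'])/f(p),1]);return C+d*(z-C[2])/d[2]
E
python3 - <<'E'
from h import *
o=robot.observe();print(o['clock'],o['tool_pos'],o['eef_rot'],o['opening'])
for n in('side','top'):
    p=robot.get_image(n);save(p,n+'0.png');print(n,p['vertical_fov'],p['cx'],p['cy'],-np.array(p['R']).T@p['t'],np.round(p['R'],3).tolist(), [k for k in p if k!='img'])
    for k in('cassette_mid','stand_rail','probe_grip','holder_mouth','timer','dropper_mid','cup_mid'):
        print(k,[(np.round(b['box']).tolist(),round(b['confidence'],2)) for b in robot.boxes_of(k,p)[:2]])
E
```

```text
pics
0.0 [0.20034523 0.59134764 0.22142234] [[-9.47070214e-01  3.21025308e-01 -8.72709788e-04]
 [ 3.21026389e-01  9.47068599e-01 -1.76786884e-03]
 [ 2.58985398e-04 -1.95445880e-03 -9.99998057e-01]] 0.08723276802485204
side 53.30901319502204 269.39905288990144 208.02839569946826 [0.53574961 0.80001496 0.58563876] [[-1.0, -0.023, -0.003], [-0.01, 0.555, -0.832], [0.021, -0.832, -0.555]] ['vertical_fov', 'cx', 'cy', 'R', 't', 'shot']
cassette_mid [([313.0, 214.0, 27.0, 6.0], 0.63)]
stand_rail [([228.0, 182.0, 25.0, 8.0], 0.5)]
probe_grip [([224.0, 234.0, 16.0, 32.0], 0.93)]
holder_mouth [([216.0, 264.0, 36.0, 39.0], 0.96)]
timer [([261.0, 180.0, 23.0, 15.0], 0.66), ([312.0, 211.0, 32.0, 12.0], 0.54)]
dropper_mid [([226.0, 234.0, 16.0, 34.0], 0.58), ([225.0, 212.0, 14.0, 24.0], 0.51)]
cup_mid [([277.0, 275.0, 45.0, 48.0], 0.91)]
top 44.47138404276635 280.6966401752504 213.0486999880692 [0.36139666 0.02991079 1.06505347] [[-0.02, -1.0, -0.02], [-0.983, 0.023, -0.183], [0.183, 0.016, -0.983]] ['vertical_fov', 'cx', 'cy', 'R', 't', 'shot']
cassette_mid [([317.0, 261.0, 20.0, 34.0], 0.76), ([186.0, 167.0, 19.0, 19.0], 0.65)]
stand_rail [([346.0, 155.0, 8.0, 40.0], 0.54)]
probe_grip [([184.0, 164.0, 20.0, 24.0], 0.65)]
holder_mouth [([187.0, 173.0, 36.0, 31.0], 0.69)]
timer [([368.0, 202.0, 35.0, 32.0], 0.61)]
dropper_mid [([276.0, 165.0, 11.0, 20.0], 0.58)]
cup_mid [([154.0, 226.0, 32.0, 32.0], 0.55)]
```

View pics/side0.png

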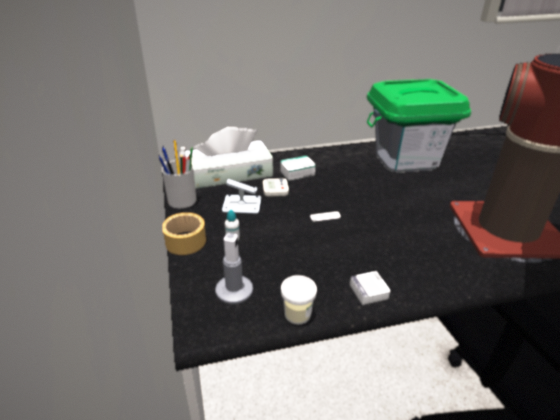

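View pics/top0.png

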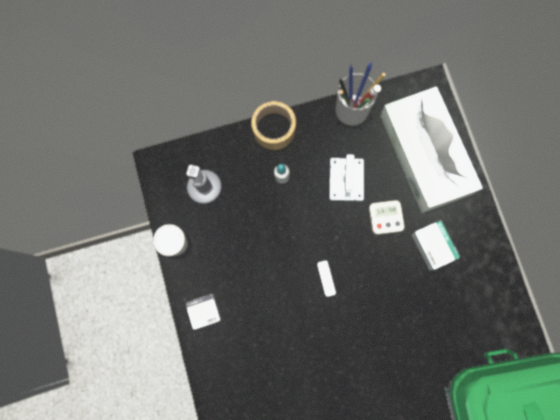

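```bash
python3 - <<'E'
from h import *
P={n:robot.get_image(n) for n in('side','top')}
def crop(p,x,y,w,h,s): return cv2.resize(p['img'][y:y+h,x:x+w,::-1],None,fx=s,fy=s,interpolation=cv2.INTER_CUBIC)
T,S=P['top'],P['side']
a=np.hstack([crop(T,310,145,65,75,4),crop(T,305,250,40,75,4),crop(T,175,155,60,75,4)])
b=np.hstack([crop(S,210,170,50,60,5),crop(S,300,195,50,60,5),crop(S,208,228,55,60,5)])
w=max(a.shape[1],b.shape[1]);pad=lambda m:cv2.copyMakeBorder(m,0,0,0,w-m.shape[1],0)
cv2.imwrite('pics/crops.png',np.vstack([pad(a),pad(b)]));print(a.shape,b.shape)
for n,p in P.items():
  for k,z in(('cassette_mid',.004),('stand_rail',.06),('probe_grip',.107),('holder_mouth',.04)):
    for b in robot.trace(k,p)[:1]:
        m=b['pixels'];ys,xs=np.nonzero(m);c=np.array([xs.mean(),ys.mean()]);print(n,k,round(b['confidence'],2),b['box'],m.sum(),c.round(2),onplane(p,c,z).round(4))
        if k in('cassette_mid','stand_rail'):
            r=cv2.minAreaRect(np.c_[xs,ys].astype(np.float32));q=cv2.boxPoints(r)
            for u in q: print('   ',u.round(1),onplane(p,u,z).round(4))
E
```

```text
(300, 660, 3) (300, 775, 3)
side cassette_mid 0.59 [308.3, 210.7, 32.4, 11.6] 162 [324.54 216.82] [ 0.4227 -0.036   0.004 ]
    [310.7 215.4] [ 0.4559 -0.0415  0.004 ]
    [337.7 212.2] [ 0.3886 -0.0565  0.004 ]
    [338.4 218.2] [ 0.3898 -0.0306  0.004 ]
    [311.4 221.4] [ 0.4557 -0.0162  0.004 ]
side stand_rail 0.5 [225.8, 181.4, 29.1, 10.8] 132 [241.98 186.92] [ 0.6246 -0.0801  0.06  ]
    [226.7 185.3] [ 0.663  -0.0872  0.06  ]
    [228.3 180.2] [ 0.6618 -0.1126  0.06  ]
    [256.  188.6] [ 0.5898 -0.0726  0.06  ]
    [254.5 193.8] [ 0.5923 -0.0489  0.06  ]
side probe_grip 0.69 [226.6, 235.4, 13.7, 30.7] 393 [231.43 249.87] [0.6186 0.2189 0.107 ]
side holder_mouth 0.69 [218.3, 264.1, 30.4, 39.1] 1048 [233.71 285.75] [0.6158 0.2408 0.04  ]
top cassette_mid 0.54 [314.6, 263.0, 19.9, 33.6] 319 [325.83 278.82] [ 0.4197 -0.0429  0.004 ]
    [317.1 263.5] [ 0.4514 -0.026   0.004 ]
    [326.3 261.1] [ 0.4559 -0.0451  0.004 ]
    [334.8 294. ] [ 0.3885 -0.06    0.004 ]
    [325.6 296.4] [ 0.3841 -0.0411  0.004 ]
top stand_rail 0.78 [347.4, 154.6, 7.4, 39.2] 288 [348.72 173.89] [ 0.6254 -0.0927  0.06  ]
    [343.2 192.6] [ 0.5871 -0.0798  0.06  ]
    [346.2 154.5] [ 0.666  -0.0893  0.06  ]
    [354.4 155.2] [ 0.6642 -0.1059  0.06  ]
    [351.4 193.3] [ 0.5853 -0.0962  0.06  ]
top probe_grip 0.75 [187.7, 168.1, 15.2, 17.4] 259 [195.4  175.53] [0.6173 0.2083 0.107 ]
```

View pics/crops.png

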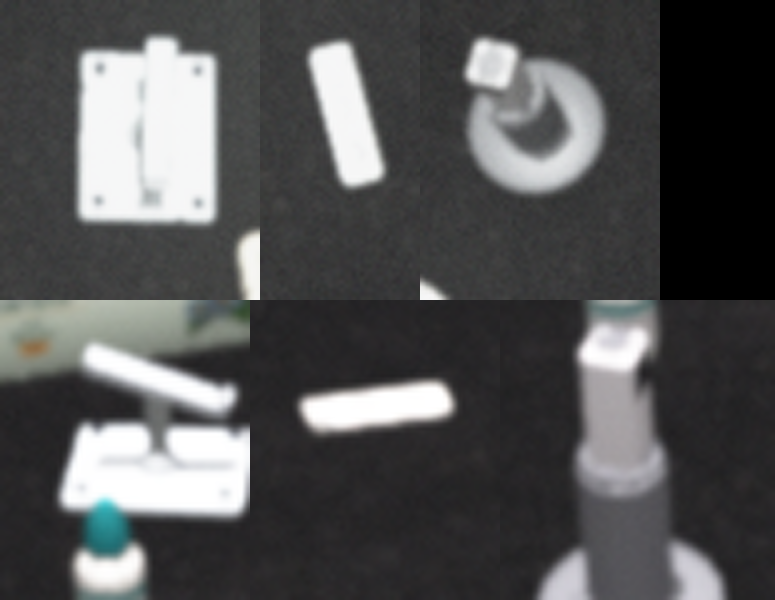

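```bash
python3 - <<'E'
from h import *
T=[robot.get_image('top') for _ in range(6)];S=[robot.get_image('side') for _ in range(6)]
t=T[-1];s=S[-1]
at=np.mean([p['img'] for p in T],0);as_=np.mean([p['img'] for p in S],0)
np.savez('avg.npz',t=at,s=as_)
def st(a,x,y,w,h,k,lo,hi):
    c=cv2.resize(a[y:y+h,x:x+w,::-1],None,fx=k,fy=k,interpolation=cv2.INTER_CUBIC);return np.clip((c-lo)/(hi-lo)*255,0,255).astype(np.uint8)
a=np.hstack([st(at,312,256,30,46,10,190,256),st(at,325,150,45,46,10,190,256)])
b=st(as_,300,205,75,15,10,190,256)
b=b[:, :a.shape[1]]
print(a.shape,b.shape);cv2.imwrite('pics/str.png',np.vstack([a[:, :b.shape[1]],b]))
# plate corners z=.008, rail ends
C=lambda x,y:(310+x/4,145+y/4)
for u in [C(82,51),C(216,53),C(79,220),C(216,222)]: print('plate',onplane(t,u,.008).round(4))
n=onplane(t,C(159,190),.048);fa=onplane(t,C(162,38),.072);print('rail',n,fa,np.degrees(np.arctan2(*(fa-n)[1::-1])),np.linalg.norm(fa-n))
D=lambda x,y:(210+x/5,170+(y-300)/5)
for nm,u in(('n',D(232,392)),('f',D(92,352))): 
    print('side',nm,onplane(s,u,.048 if nm=='n' else .072).round(4))
for nm,u in(('TL',D(80,425)),('BL',D(62,505)),('BR',D(245,515))):print('side plate',nm,onplane(s,u,.008).round(4))
# probe top
print('probe top top',onplane(t,(175+(491-420)/4,155+63/4),.133).round(4),'side',onplane(s,(208+(614-550)/5,228+(345-300)/5),.133).round(4))
print('foot top',onplane(t,(175+(537-420)/4,155+125/4),.004).round(4))
E
```

```text
(460, 750, 3) (150, 750, 3)
plate [ 0.6755 -0.0618  0.008 ]
plate [ 0.6726 -0.133   0.008 ]
plate [ 0.5836 -0.0568  0.008 ]
plate [ 0.5808 -0.1284  0.008 ]
rail [ 0.58968178 -0.09448096  0.048     ] [ 0.6622163  -0.09652404  0.072     ] -1.6134284374277537 0.07642924917852231
side n [ 0.5902 -0.0936  0.048 ]
side f [ 0.6584 -0.0906  0.072 ]
side plate TL [ 0.672  -0.1253  0.008 ]
side plate BL [ 0.6727 -0.0507  0.008 ]
side plate BR [ 0.5822 -0.0437  0.008 ]
probe top top [0.6197 0.2085 0.133 ] side [0.6364 0.2152 0.133 ]
foot top [0.6208 0.2083 0.004 ]
```

View pics/str.png

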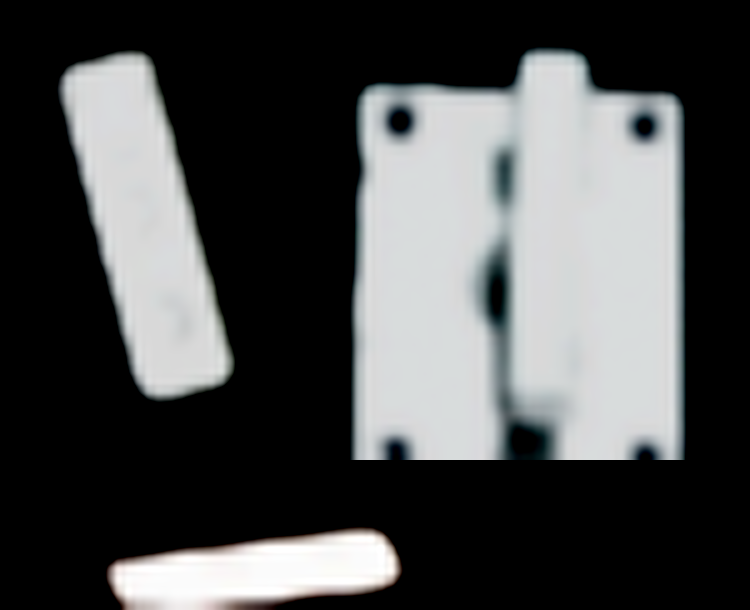

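```bash
cat >> h.py <<'E'
def go(pos,heading):
    """spin first, then shift: print spin units and shift in tool axes (cm) after the spin"""
    o=robot.observe();R=np.array(o['eef_rot']);h=np.degrees(np.arctan2(R[1,0],R[0,0]))
    sp=-((heading-h+180)%360-180)/5;a=np.radians(heading)
    x=np.array([np.cos(a),np.sin(a),0]);y=np.array([np.sin(a),-np.cos(a),0]);d=np.array(pos)-o['tool_pos']
    print('t',round(o['clock'],2),'pos',np.round(o['tool_pos'],4),'head',h.round(2),'spin',sp.round(2),'shift cm',np.round([d@x*100,d@y*100,-d[2]*100],2),'F',np.round(o['wrist_force'],2),'op',round(o['opening'],4),'gf',round(o['grasp_force'],1))
E
python3 - <<'E'
from h import *
a=np.load('avg.npz')['t'].mean(2).astype(np.float32)
p=robot.get_image('top')
c=np.array([.420,-.043,.005]);d=np.array([.976,.218,0]);n=np.array([-.218,.976,0])
s=np.arange(-34,35,3)/1000
uv=proj(p,np.array([[c+d*i+n*w for w in(-.006,0,.006)] for i in s])).astype(np.float32)
v=cv2.remap(a,uv[...,0],uv[...,1],cv2.INTER_CUBIC)
for i,r in zip(s,v):print(int(i*1000),r.round(1))
go([.42,-.043,.1],192.6)
E
```

```text
-34 [203.5 210.3 193. ]
-31 [247.3 246.7 241.8]
-28 [246.2 246.  247.1]
-25 [246.1 245.7 246.5]
-22 [245.7 245.1 246.2]
-19 [245.2 245.8 246.7]
-16 [245.6 244.7 246.1]
-13 [246.3 245.3 246.6]
-10 [246.  246.2 246.9]
-7 [246.6 246.5 245.9]
-4 [246.4 246.1 246.6]
-1 [246.1 245.2 246.6]
2 [246.5 245.5 246.1]
5 [246.1 245.9 246.7]
8 [246.3 245.1 246.2]
11 [246.3 245.9 246.3]
14 [246.  245.8 246.7]
17 [246.4 245.6 245.9]
20 [246.2 246.  246.7]
23 [246.2 246.5 246.8]
26 [245.9 246.6 245.8]
29 [245.9 246.6 245.5]
32 [246.5 246.8 245. ]
t 1.95 pos [0.2006 0.5919 0.2225] head 161.28 spin -6.26 shift cm [ -7.56 -66.75  12.25] F [-0.41  0.24 -0.08] op 0.087 gf 0.0
```

>>> {"op": "move_arm", "data": {"targets": [0,0,0,-0.9,-1,0,0,0,-0.9,-1,0,0,0,-0.9,-1,0,0,0,-0.9,-1,0,0,0,-0.9,-1,0,0,0,-0.9,-1,0,0,0,-0.9,-1]}}

```text
clock: 2.65
tool_pos: [0.2006, 0.5919, 0.2226]
eef_rot: [[-0.975, -0.224, -0.0], [-0.224, 0.975, 0.0], [0.0, 0.0, -1.0]]
wrist_force: [-0.6, -0.3, -0.1]
opening: 0.0871
grasp_force: 0.0
```

>>> {"op": "move_arm", "data": {"targets": [-0.52,-4.76,0.8,0,-0.6,-0.52,-4.76,0.8,0,-0.6,-0.52,-4.76,0.8,0,-0.6,-0.52,-4.76,0.8,0,-0.6,-0.52,-4.76,0.8,0,-0.6,-0.52,-4.76,0.8,0,-0.6,-0.52,-4.76,0.8,0,-0.6,-0.52,-4.76,0.8,0,-0.6,-0.52,-4.76,0.8,0,-0.6,-0.52,-4.76,0.8,0,-0.6,-0.52,-4.76,0.8,0,-0.6,-0.52,-4.76,0.8,0,-0.6,-0.52,-4.76,0.8,0,-0.6,-0.52,-4.76,0.8,0,-0.6,0,0,0,0,-0.6,0,0,0,0,-0.6]}}

```text
clock: 4.25
tool_pos: [0.4188, -0.0428, 0.1104]
eef_rot: [[-0.976, -0.218, -0.001], [-0.218, 0.976, 0.001], [0.001, 0.001, -1.0]]
wrist_force: [0.4, 0.1, 0.1]
opening: 0.0694
grasp_force: 0.0
```

>>> {"op": "move_arm", "data": {"targets": [-0.1,0,3,0,-0.3,0,0,3,0,-0.3,0,0,2,0,-0.3,0,0,1.5,0,-0.3,0,0,0.8,0,-0.3,0,0,0,0,-0.3,0,0,0,0,-0.3]}}

```text
clock: 4.95
tool_pos: [0.4204, -0.0411, 0.0082]
eef_rot: [[-0.975, -0.222, 0.001], [-0.222, 0.975, -0.0], [-0.001, -0.0, -1.0]]
wrist_force: [-0.3, -0.5, 0.2]
opening: 0.0563
grasp_force: 0.0
```

```bash
python3 - <<'E'
from h import *
go([.42,-.043,.0015],192.6)
S=robot.get_image('side');T=robot.get_image('top')
c=lambda p,x,y,w,h,k:cv2.resize(p['img'][y:y+h,x:x+w,::-1],None,fx=k,fy=k,interpolation=cv2.INTER_CUBIC)
cv2.imwrite('pics/near.png',np.hstack([c(S,285,170,75,75,5),c(T,290,240,75,75,5)]))
go([.42,-.043,.0015],192.6)
E
```

```text
t 4.95 pos [ 0.4204 -0.0411  0.0082] head -167.16 spin 0.05 shift cm [ 0.08 -0.17  0.67] F [-0.26 -0.53  0.18] op 0.0563 gf 0.0
t 5.05 pos [ 0.4209 -0.0416  0.0086] head -167.19 spin 0.04 shift cm [ 0.12 -0.12  0.71] F [0.2  0.26 0.23] op 0.0561 gf 0.0
```

View pics/near.png

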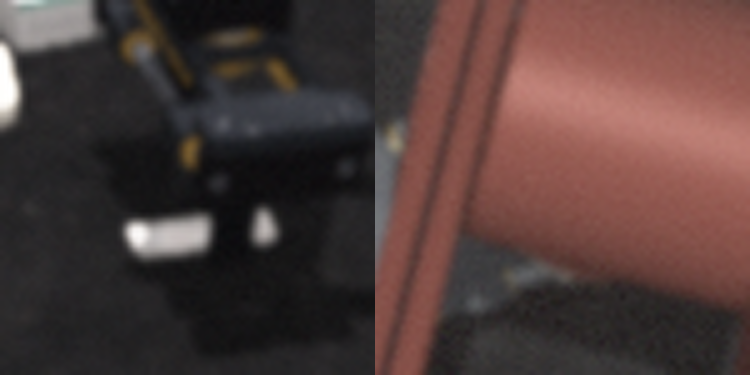

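```bash
python3 - <<'E'
from h import *
S=robot.get_image('side');o=robot.observe();R=np.array(o['eef_rot']);t=np.array(o['tool_pos'])
for w in(.028,.043):
  for z in(0,-.015): print(w,z,(proj(S,t+R@[0,w,z])-[285,170])*5)
c=np.array([.42,-.043,0]);d=np.array([.976,.218,0]);n=np.array([-.218,.976,0])
for e in(-.035,.035):
  for w in (-.01,.01): print([((proj(S,c+d*e+n*w+[0,0,z])-[285,170])*5).round(0) for z in(0,.005)])
go([.42,-.043,.0015],192.6)
E
```

```text
0.028 0 [219.09200392 252.47016936]
0.028 -0.015 [221.56734959 226.54970054]
0.043 0 [229.14628188 270.61184414]
0.043 -0.015 [231.73861622 244.52121075]
[array([263., 213.]), array([264., 205.])]
[array([276., 236.]), array([277., 228.])]
[array([127., 229.]), array([127., 221.])]
[array([138., 253.]), array([139., 244.])]
t 5.1 pos [ 0.4209 -0.0417  0.0086] head -167.2 spin 0.04 shift cm [ 0.11 -0.11  0.71] F [-0.54 -0.18 -0.74] op 0.0561 gf 0.0
```

>>> {"op": "move_arm", "data": {"targets": [0.1,-0.12,0.4,0,-0.3,0,0,0.3,0,-0.3,0,0,0,0,1,0,0,0,0,1,0,0,0,0,1,0,0,0,0,1,0,0,0,0,1]}}

```text
clock: 5.8
tool_pos: [0.4192, -0.043, 0.0005]
eef_rot: [[-0.975, -0.221, -0.0], [-0.221, 0.975, 0.0], [0.0, 0.0, -1.0]]
wrist_force: [1.0, -0.2, -0.0]
opening: 0.0242
grasp_force: 0.0
```

```bash
python3 - <<'E'
from h import *
go([.42,-.043,.0015],192.6)
E
```

```text
t 5.8 pos [ 0.4192 -0.043   0.0005] head -167.23 spin 0.03 shift cm [-0.08 -0.01 -0.1 ] F [ 0.97 -0.18 -0.03] op 0.0242 gf 0.0
```

>>> {"op": "move_arm", "data": {"targets": [0,0,0,0,1,0,0,0,0,1,0,0,0,0,1,0,0,-1.5,0,1,0,0,-4,0,1,0,0,-4,0,1,0,0,-3.5,0,1,0,0,0,1,1,0,0,0,1,1,0,0,0,1,1]}}

```text
clock: 6.8
tool_pos: [0.4195, -0.0431, 0.131]
eef_rot: [[-0.999, 0.042, 0.001], [0.042, 0.999, -0.0], [-0.001, -0.0, -1.0]]
wrist_force: [-0.0, -0.1, -0.2]
opening: 0.0193
grasp_force: 30.0
```

```bash
python3 - <<'E'
from h import *
go([.63,-.0955,.13],177.5)
E
```

```text
t 6.8 pos [ 0.4195 -0.0431  0.131 ] head 177.57 spin 0.01 shift cm [-21.26  -4.32   0.1 ] F [-0.01 -0.1  -0.23] op 0.0193 gf 30.0
```

>>> {"op": "move_arm", "data": {"targets": [-4.25,-0.86,0,0,1,-4.25,-0.86,0,0,1,-4.25,-0.86,0,0,1,-4.25,-0.86,0,0,1,-4.25,-0.86,0,0,1,0,0,3,0,1,0,0,0,0,1,0,0,0,0,1]}}

```text
clock: 7.6
tool_pos: [0.6284, -0.0938, 0.0992]
eef_rot: [[-0.999, 0.039, -0.004], [0.039, 0.999, 0.001], [0.004, 0.001, -1.0]]
wrist_force: [-0.5, -0.1, 1.0]
opening: 0.0188
grasp_force: 30.0
```

```bash
python3 - <<'E'
from h import *
go([.63,-.0955,.10],177.5)
S=robot.get_image('side');T=robot.get_image('top')
c=lambda p,x,y,w,h,k:cv2.resize(p['img'][y:y+h,x:x+w,::-1],None,fx=k,fy=k,interpolation=cv2.INTER_CUBIC)
cv2.imwrite('pics/rail1.png',np.hstack([c(S,205,150,65,75,6),c(T,320,140,65,75,6)]))
o=robot.observe();R=np.array(o['eef_rot']);t=np.array(o['tool_pos'])
for p,off in((S,(205,150)),(T,(320,140))):
  print([((proj(p,t+R@[x,y,-.002])-off)*6).round(0).tolist() for x in(-.035,.035) for y in(-.01,.01)])
  a=np.radians(20);ya=np.radians(-2.5);X=np.array([np.cos(ya)*np.cos(a),np.sin(ya)*np.cos(a),np.sin(a)]);Y=np.array([-np.sin(ya),np.cos(ya),0])
  print([((proj(p,np.array([.626,-.0955,.06])+X*e+Y*w)-off)*6).round(0).tolist() for e in(-.035,.035) for w in(-.007,.007)])
E
```

```text
t 7.6 pos [ 0.6284 -0.0938  0.0992] head 177.78 spin 0.06 shift cm [-0.17 -0.16 -0.08] F [-0.46 -0.13  1.05] op 0.0188 gf 30.0
[[125.0, 97.0], [118.0, 120.0], [296.0, 101.0], [292.0, 125.0]]
[[303.0, 221.0], [300.0, 238.0], [143.0, 166.0], [138.0, 183.0]]
[[222.0, 51.0], [160.0, 51.0], [223.0, 262.0], [161.0, 261.0]]
[[198.0, 305.0], [156.0, 305.0], [206.0, 97.0], [164.0, 96.0]]
```

View pics/rail1.png

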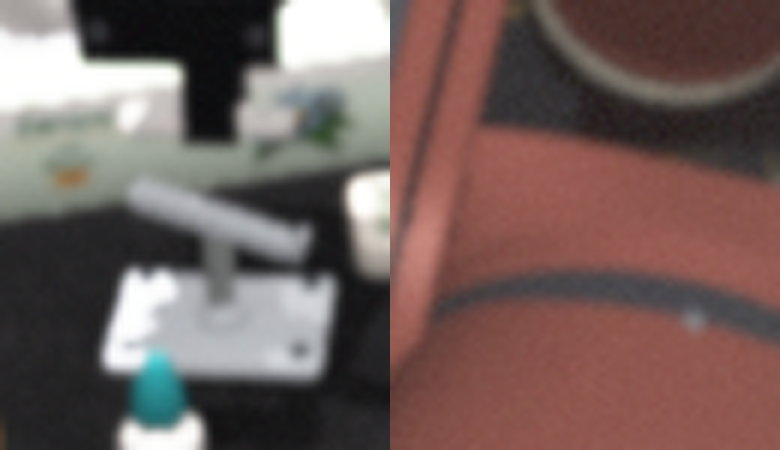

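>>> {"op": "move_arm", "data": {"targets": [-0.35,-0.08,1.1,0,1,0,0,1,0,1,0,0,0,0,1,0,0,0,0,1]}}

```text
clock: 8.1
tool_pos: [0.6328, -0.095, 0.0789]
eef_rot: [[-0.999, 0.039, -0.001], [0.039, 0.999, 0.0], [0.001, 0.0, -1.0]]
wrist_force: [0.3, -0.2, -1.3]
opening: 0.0193
grasp_force: 30.0
```

```bash
cat >> h.py <<'E'
def avg(n=4):
    L=[]
    for _ in range(n): robot.get_image('side');L.append(robot.observe())
    R=np.mean([o['eef_rot'] for o in L],0)
    print('avg pos',np.mean([o['tool_pos'] for o in L],0).round(4),'head',np.degrees(np.arctan2(R[1,0],R[0,0])).round(2),'zaxis',R[:,2].round(4),'F',np.mean([o['wrist_force'] for o in L],0).round(2),'M',np.mean([o['ft_torque'] for o in L],0).round(3),'sd',np.std([o['tool_pos'] for o in L],0).round(4))
E
python3 - <<'E'
from h import *
avg();go([.632,-.0945,.078],177.5)
E
```

```text
avg pos [ 0.6335 -0.0952  0.0798] head 177.78 zaxis [ 3.e-04 -1.e-04 -1.e+00] F [-0.38 -0.04  0.22] M [ 0.026  0.016 -0.009] sd [0.0002 0.     0.0002]
t 8.3 pos [ 0.6337 -0.0953  0.08  ] head 177.78 spin 0.06 shift cm [0.17 0.07 0.2 ] F [-0.34  0.44  0.68] op 0.0191 gf 30.0
```

>>> {"op": "move_arm", "data": {"targets": [0.15,0.06,0.4,0,1,0,0,0.3,0,1,0,0,0.1,0,1,0,0,0.1,0,1,0,0,0.1,0,1]}}

```text
clock: 8.8
tool_pos: [0.6319, -0.0946, 0.0704]
eef_rot: [[-0.999, 0.039, -0.0], [0.039, 0.999, -0.0], [0.0, -0.0, -1.0]]
wrist_force: [-5.1, 0.2, 7.1]
opening: 0.0194
grasp_force: 30.0
```

```bash
python3 - <<'E'
from h import *
avg(2);go([.632,-.0945,.064],177.5)
E
```

```text
avg pos [ 0.6319 -0.0946  0.0703] head 177.78 zaxis [-1.e-04 -1.e-04 -1.e+00] F [-3.5   0.65  6.77] M [0.166 0.457 0.014] sd [0.     0.     0.0001]
t 8.9 pos [ 0.632  -0.0946  0.0704] head 177.78 spin 0.06 shift cm [-0.    0.01  0.64] F [-4.19  0.66  6.3 ] op 0.0194 gf 30.0
```

>>> {"op": "move_arm", "data": {"targets": [0,0,0.1,0,1,0,0,0.1,0,1,0,0,0.1,0,1]}}

```text
clock: 9.2
tool_pos: [0.6322, -0.0946, 0.0677]
eef_rot: [[-0.999, 0.039, 0.0], [0.039, 0.999, -0.0], [-0.0, -0.0, -1.0]]
wrist_force: [-5.0, 1.1, 8.2]
opening: 0.0191
grasp_force: 30.0
```

>>> {"op": "move_arm", "data": {"targets": [0,0,0.1,0,1,0,0,0.1,0,1]}}

```text
clock: 9.4
tool_pos: [0.6323, -0.0946, 0.0657]
eef_rot: [[-0.999, 0.039, 0.001], [0.039, 0.999, -0.0], [-0.001, -0.0, -1.0]]
wrist_force: [-2.9, 1.1, 6.6]
opening: 0.0194
grasp_force: 30.0
```

```bash
python3 - <<'E'
from h import *
avg(2);go([.632,-.0945,.064],177.5)
S=robot.get_image('side')
cv2.imwrite('pics/press.png',cv2.resize(S['img'][150:215,205:275,::-1],None,fx=8,fy=8,interpolation=cv2.INTER_CUBIC))
E
```

```text
avg pos [ 0.6324 -0.0946  0.0656] head 177.78 zaxis [ 9.e-04 -2.e-04 -1.e+00] F [-3.19  0.96  6.97] M [0.16  0.314 0.015] sd [0. 0. 0.]
t 9.5 pos [ 0.6324 -0.0946  0.0657] head 177.78 spin 0.06 shift cm [0.04 0.01 0.17] F [-3.91  0.77  7.11] op 0.0197 gf 30.0
```

View pics/press.png

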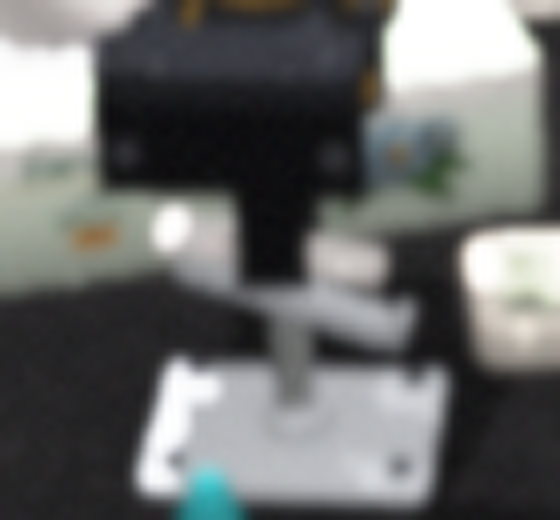

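>>> {"op": "move_arm", "data": {"targets": [0,0,0.1,0,1,0,0,0.1,0,1]}}

```text
clock: 9.75
tool_pos: [0.6326, -0.0947, 0.0639]
eef_rot: [[-0.999, 0.039, 0.001], [0.039, 0.999, -0.0], [-0.002, -0.0, -1.0]]
wrist_force: [-2.4, 0.5, 8.3]
opening: 0.0196
grasp_force: 30.0
```

>>> {"op": "move_arm", "data": {"targets": [0,0,0.1,0,1,0,0,0,0,1]}}

```text
clock: 9.95
tool_pos: [0.6328, -0.0946, 0.0629]
eef_rot: [[-0.999, 0.039, 0.002], [0.039, 0.999, -0.0], [-0.002, -0.0, -1.0]]
wrist_force: [-2.3, -0.1, 6.4]
opening: 0.0193
grasp_force: 30.0
```

```bash
python3 - <<'E'
from h import *
avg(2)
E
```

```text
avg pos [ 0.6327 -0.0947  0.0629] head 177.78 zaxis [ 1.7e-03 -4.0e-04 -1.0e+00] F [-2.59  1.44  7.05] M [0.196 0.175 0.068] sd [0. 0. 0.]
```

>>> {"op": "move_arm", "data": {"targets": [0,0,0.1,0,1,0,0,0,0,1]}}

```text
clock: 10.25
tool_pos: [0.6329, -0.0947, 0.062]
eef_rot: [[-0.999, 0.039, 0.002], [0.039, 0.999, -0.0], [-0.002, -0.0, -1.0]]
wrist_force: [-1.8, 1.0, 6.7]
opening: 0.0193
grasp_force: 30.0
```

>>> {"op": "move_arm", "data": {"targets": [0,0,0.1,0,1,0,0,0,0,1]}}

```text
clock: 10.45
tool_pos: [0.633, -0.0947, 0.0612]
eef_rot: [[-0.999, 0.039, 0.002], [0.039, 0.999, -0.0], [-0.002, -0.0, -1.0]]
wrist_force: [-2.0, 0.6, 7.9]
opening: 0.0198
grasp_force: 30.0
```

```bash
python3 - <<'E'
from h import *
avg(2)
S=robot.get_image('side')
cv2.imwrite('pics/press2.png',cv2.resize(S['img'][150:215,205:275,::-1],None,fx=8,fy=8,interpolation=cv2.INTER_CUBIC))
E
```

```text
avg pos [ 0.633  -0.0947  0.0612] head 177.78 zaxis [ 2.4e-03 -4.0e-04 -1.0e+00] F [-1.58  1.19  7.32] M [ 0.213  0.102 -0.021] sd [0. 0. 0.]
```

View pics/press2.png

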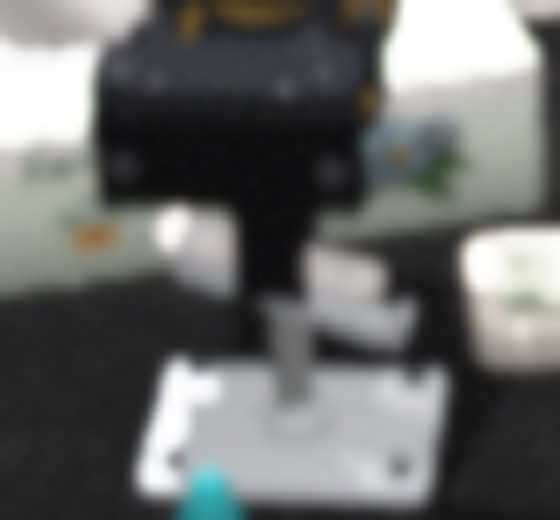

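>>> {"op": "move_arm", "data": {"targets": [0,0,0.1,0,1,0,0,0,0,1]}}

```text
clock: 10.8
tool_pos: [0.6333, -0.0947, 0.0603]
eef_rot: [[-0.999, 0.039, 0.003], [0.039, 0.999, -0.0], [-0.003, -0.0, -1.0]]
wrist_force: [-2.1, 0.8, 8.2]
opening: 0.0195
grasp_force: 30.0
```

>>> {"op": "move_arm", "data": {"targets": [0,0,0.1,0,1,0,0,0,0,1]}}

```text
clock: 11.0
tool_pos: [0.6334, -0.0947, 0.0594]
eef_rot: [[-0.999, 0.039, 0.003], [0.039, 0.999, -0.0], [-0.003, -0.0, -1.0]]
wrist_force: [-1.7, 1.2, 7.0]
opening: 0.0196
grasp_force: 30.0
```

```bash
python3 - <<'E'
from h import *
avg(2)
E
```

```text
avg pos [ 0.6334 -0.0947  0.0594] head 177.78 zaxis [ 3.2e-03 -5.0e-04 -1.0e+00] F [-0.64  1.23  7.61] M [ 0.21  -0.043  0.035] sd [0. 0. 0.]
```

>>> {"op": "move_arm", "data": {"targets": [0,0,0.1,0,1,0,0,0,0,1]}}

```text
clock: 11.3
tool_pos: [0.6336, -0.0947, 0.0585]
eef_rot: [[-0.999, 0.039, 0.004], [0.039, 0.999, -0.001], [-0.004, -0.0, -1.0]]
wrist_force: [-1.3, 0.4, 8.8]
opening: 0.0193
grasp_force: 30.0
```

```bash
python3 - <<'E'
from h import *
avg(2)
L=[robot.get_image('side')['img'].astype(float) for _ in range(3)]
g=np.mean(L,0).mean(2);np.save('g.npy',g)
for u in list(range(226,236))+list(range(242,256)): print(u,g[172:196,u].round(0).astype(int).tolist())
E
```

```text
avg pos [ 0.6336 -0.0947  0.0585] head 177.78 zaxis [ 3.6e-03 -5.0e-04 -1.0e+00] F [-0.98  0.98  7.37] M [ 0.195 -0.048  0.013] sd [0. 0. 0.]
226 [13, 15, 16, 42, 125, 213, 240, 233, 199, 160, 134, 111, 83, 57, 44, 40, 39, 35, 34, 35, 36, 44, 86, 156]
227 [16, 14, 17, 41, 118, 201, 230, 218, 188, 164, 148, 132, 108, 77, 51, 43, 39, 37, 36, 34, 36, 49, 106, 187]
228 [15, 15, 16, 32, 92, 162, 197, 195, 183, 172, 158, 145, 126, 95, 60, 45, 40, 38, 36, 36, 36, 45, 85, 150]
229 [14, 14, 14, 28, 74, 139, 178, 189, 188, 179, 165, 152, 137, 107, 70, 47, 41, 38, 38, 37, 36, 41, 60, 102]
230 [13, 14, 14, 25, 68, 128, 172, 189, 191, 183, 170, 157, 142, 117, 80, 51, 40, 38, 38, 36, 35, 38, 54, 94]
231 [15, 15, 15, 23, 60, 117, 165, 187, 190, 187, 174, 159, 147, 128, 96, 59, 41, 39, 38, 36, 34, 37, 59, 107]
232 [14, 14, 14, 21, 50, 102, 148, 173, 182, 183, 174, 160, 147, 134, 104, 65, 42, 37, 37, 35, 35, 36, 59, 111]
233 [15, 14, 15, 17, 37, 74, 111, 135, 149, 156, 152, 138, 127, 116, 93, 61, 38, 34, 33, 33, 32, 33, 59, 108]
234 [15, 14, 14, 15, 23, 40, 60, 75, 86, 93, 92, 83, 75, 71, 60, 41, 31,
[... 988 characters left out ...]
153, 131, 94, 53, 39, 77]
250 [51, 51, 56, 72, 88, 101, 107, 89, 60, 46, 67, 117, 161, 185, 190, 184, 174, 168, 161, 142, 109, 67, 43, 76]
251 [74, 76, 91, 108, 120, 121, 113, 89, 58, 42, 53, 90, 135, 164, 172, 169, 168, 169, 167, 149, 121, 80, 50, 76]
252 [84, 94, 113, 128, 132, 126, 111, 82, 54, 41, 43, 62, 94, 119, 128, 135, 154, 170, 170, 154, 127, 87, 54, 79]
253 [91, 105, 124, 134, 134, 126, 104, 75, 50, 40, 40, 43, 54, 65, 73, 94, 134, 160, 165, 153, 128, 92, 61, 84]
254 [91, 107, 125, 134, 135, 123, 102, 70, 47, 41, 39, 38, 36, 33, 46, 83, 126, 152, 153, 142, 120, 91, 62, 81]
255 [86, 105, 124, 135, 134, 122, 97, 65, 45, 41, 38, 36, 32, 29, 47, 89, 130, 148, 138, 118, 94, 67, 47, 66]
```

>>> {"op": "move_arm", "data": {"targets": [0,0,0.1,0,1,0,0,0,0,1]}}

```text
clock: 11.75
tool_pos: [0.6337, -0.0946, 0.0581]
eef_rot: [[-0.999, 0.039, 0.004], [0.039, 0.999, -0.0], [-0.004, -0.0, -1.0]]
wrist_force: [-2.6, 1.6, 11.3]
opening: 0.0196
grasp_force: 30.0
```

>>> {"op": "move_arm", "data": {"targets": [0,0,0.1,0,1,0,0,0,0,1]}}

```text
clock: 11.95
tool_pos: [0.6338, -0.0946, 0.0579]
eef_rot: [[-0.999, 0.039, 0.004], [0.039, 0.999, -0.0], [-0.004, -0.0, -1.0]]
wrist_force: [-3.8, 2.9, 15.8]
opening: 0.0194
grasp_force: 30.0
```

```bash
cat >> h.py <<'E'
def edges(lo=95):
    g=np.mean([robot.get_image('side')['img'].astype(float) for _ in range(3)],0).mean(2)
    def up(u,a,b):
        c=g[a:b,u];i=np.nonzero((c[:-1]<lo)&(c[1:]>=lo))[0][-1];return a+i+(lo-c[i])/(c[i+1]-c[i])
    def dn(u,a,b):
        c=g[a:b,u];i=np.nonzero((c[:-1]>=lo)&(c[1:]<lo))[0][-1];return a+i+(c[i]-lo)/(c[i]-c[i+1])
    U=[229,230,231,232,246,247,248,249,250]
    t=[up(u,172 if u<240 else 179,180 if u<240 else 190) for u in U];b=[dn(u,180,194 if u<240 else 196) for u in U]
    print('top slope',np.polyfit(U,t,1).round(3),'bottom',np.polyfit(U,b,1).round(3),np.round(t,1),np.round(b,1))
    r=g[186,246:262];print('row186',r.astype(int))
E
python3 - <<'E'
from h import *
avg(2);edges()
E
```

```text
avg pos [ 0.6338 -0.0946  0.0579] head 177.79 zaxis [ 3.9e-03 -5.0e-04 -1.0e+00] F [-4.96  2.47 15.18] M [0.445 0.594 0.024] sd [0. 0. 0.]
top slope [  0.291 109.784] bottom [  0.332 109.378] [176.7 176.8 177.  177.2 181.2 181.6 182.1 182.4 182.7] [185.4 185.6 186.  186.2 190.9 191.3 191.6 191.9 192.3]
row186 [190 193 194 195 191 172 127  72  45  47  42  29  24  25  27  36]
```

>>> {"op": "move_arm", "data": {"targets": [0,0,-0.15,0,1,0.19,0,0.07,0,1,0.19,0,0.07,0,1,0,0,0,0,1]}}

```text
clock: 12.6
tool_pos: [0.6305, -0.0946, 0.0569]
eef_rot: [[-0.999, 0.039, 0.006], [0.039, 0.999, -0.001], [-0.006, -0.001, -1.0]]
wrist_force: [0.8, 1.0, 6.8]
opening: 0.0194
grasp_force: 30.0
```

>>> {"op": "move_arm", "data": {"targets": [0.1,0,0.035,0,1,0,0,0,0,1]}}

```text
clock: 12.8
tool_pos: [0.6298, -0.0946, 0.0567]
eef_rot: [[-0.999, 0.039, 0.006], [0.039, 0.999, -0.001], [-0.006, -0.001, -1.0]]
wrist_force: [1.6, 1.7, 7.0]
opening: 0.0193
grasp_force: 30.0
```

>>> {"op": "move_arm", "data": {"targets": [0.1,0,0.035,0,1,0,0,0,0,1]}}

```text
clock: 13.0
tool_pos: [0.6288, -0.0945, 0.0563]
eef_rot: [[-0.999, 0.039, 0.006], [0.039, 0.999, -0.001], [-0.006, -0.0, -1.0]]
wrist_force: [2.0, 1.2, 6.5]
opening: 0.0194
grasp_force: 30.0
```

>>> {"op": "move_arm", "data": {"targets": [0.1,0,0.035,0,1,0,0,0,0,1]}}

```text
clock: 13.2
tool_pos: [0.6277, -0.0944, 0.0559]
eef_rot: [[-0.999, 0.039, 0.006], [0.039, 0.999, -0.001], [-0.006, -0.001, -1.0]]
wrist_force: [1.2, 2.0, 5.8]
opening: 0.0194
grasp_force: 30.0
```

```bash
python3 - <<'E'
from h import *
avg(2);edges()
E
```

```text
avg pos [ 0.6277 -0.0945  0.0559] head 177.77 zaxis [ 5.7e-03 -7.0e-04 -1.0e+00] F [1.4  1.23 7.5 ] M [ 0.273 -0.5    0.041] sd [0. 0. 0.]
top slope [  0.257 118.188] bottom [  0.329 109.939] [176.9 177.2 177.6 177.7 181.4 181.5 181.8 182.1 182.4] [185.3 185.6 186.  186.3 190.8 191.3 191.6 192.  192.3]
row186 [167 188 192 193 194 194 190 180 153  99  51  30  23  24  26  31]
```

>>> {"op": "move_arm", "data": {"targets": [0.1,0,0.035,0,1,0,0,0,0,1]}}

```text
clock: 13.65
tool_pos: [0.6268, -0.0944, 0.0555]
eef_rot: [[-0.999, 0.039, 0.006], [0.039, 0.999, -0.001], [-0.006, -0.0, -1.0]]
wrist_force: [2.2, 1.6, 6.1]
opening: 0.0199
grasp_force: 30.0
```

>>> {"op": "move_arm", "data": {"targets": [0.1,0,0.035,0,1,0,0,0,0,1]}}

```text
clock: 13.85
tool_pos: [0.6266, -0.0944, 0.0555]
eef_rot: [[-0.999, 0.039, 0.008], [0.039, 0.999, -0.001], [-0.008, -0.001, -1.0]]
wrist_force: [4.4, 1.2, 6.1]
opening: 0.0193
grasp_force: 30.0
```

```bash
python3 - <<'E'
from h import *
avg(2);edges()
E
```

```text
avg pos [ 0.6266 -0.0944  0.0555] head 177.77 zaxis [ 7.8e-03 -9.0e-04 -1.0e+00] F [5.05 1.55 6.02] M [ 0.253 -0.987 -0.029] sd [0. 0. 0.]
top slope [  0.258 117.871] bottom [  0.326 110.627] [177.1 177.3 177.6 177.7 181.8 181.7 181.9 182.1 182.4] [185.4 185.6 186.  186.3 190.5 191.2 191.6 192.  192.3]
row186 [144 179 189 191 190 190 188 183 161 116  64  34  25  24  25  31]
```

>>> {"op": "move_arm", "data": {"targets": [-0.05,0.2,0,0,1,0,0,0,0,1]}}

```text
clock: 14.3
tool_pos: [0.6267, -0.0936, 0.0555]
eef_rot: [[-0.999, 0.039, 0.007], [0.039, 0.999, -0.003], [-0.007, -0.003, -1.0]]
wrist_force: [1.3, -2.5, 7.7]
opening: 0.0192
grasp_force: 30.0
```

>>> {"op": "move_arm", "data": {"targets": [0,0.1,0,0,1,0,0,0,0,1]}}

```text
clock: 14.5
tool_pos: [0.6267, -0.093, 0.0555]
eef_rot: [[-0.999, 0.039, 0.007], [0.039, 0.999, -0.003], [-0.007, -0.003, -1.0]]
wrist_force: [2.5, -4.0, 6.7]
opening: 0.0194
grasp_force: 30.0
```

>>> {"op": "move_arm", "data": {"targets": [0,0.1,0,0,1,0,0,0,0,1]}}

```text
clock: 14.7
tool_pos: [0.6267, -0.0922, 0.0555]
eef_rot: [[-0.999, 0.039, 0.007], [0.039, 0.999, -0.003], [-0.007, -0.003, -1.0]]
wrist_force: [1.5, -4.2, 7.7]
opening: 0.0196
grasp_force: 30.0
```

>>> {"op": "move_arm", "data": {"targets": [0,0.1,0,0,1,0,0,0,0,1]}}

```text
clock: 14.9
tool_pos: [0.6268, -0.0912, 0.0555]
eef_rot: [[-0.999, 0.039, 0.007], [0.039, 0.999, -0.003], [-0.007, -0.003, -1.0]]
wrist_force: [2.9, -3.9, 6.4]
opening: 0.019
grasp_force: 30.0
```

>>> {"op": "move_arm", "data": {"targets": [0,0.1,0,0,1,0,0,0,0,1]}}

```text
clock: 15.1
tool_pos: [0.6268, -0.0902, 0.0555]
eef_rot: [[-0.999, 0.039, 0.007], [0.039, 0.999, -0.003], [-0.007, -0.003, -1.0]]
wrist_force: [1.2, -4.8, 6.5]
opening: 0.0194
grasp_force: 30.0
```

>>> {"op": "move_arm", "data": {"targets": [0,0.1,0,0,1,0,0,0,0,1]}}

```text
clock: 15.3
tool_pos: [0.6268, -0.0892, 0.0555]
eef_rot: [[-0.999, 0.039, 0.007], [0.039, 0.999, -0.003], [-0.007, -0.003, -1.0]]
wrist_force: [1.9, -4.0, 6.4]
opening: 0.0197
grasp_force: 30.0
```

>>> {"op": "move_arm", "data": {"targets": [0,0.1,0,0,1,0,0,0,0,1]}}

```text
clock: 15.5
tool_pos: [0.6269, -0.0889, 0.0555]
eef_rot: [[-0.999, 0.039, 0.007], [0.039, 0.999, -0.005], [-0.007, -0.004, -1.0]]
wrist_force: [1.8, -7.0, 6.8]
opening: 0.0196
grasp_force: 30.0
```

>>> {"op": "move_arm", "data": {"targets": [0,-0.3,0,0,1,0,-0.3,0,0,1,0,0,0,0,1]}}

```text
clock: 15.8
tool_pos: [0.6267, -0.0921, 0.0554]
eef_rot: [[-0.999, 0.039, 0.007], [0.039, 0.999, 0.0], [-0.007, 0.0, -1.0]]
wrist_force: [2.4, 3.3, 7.2]
opening: 0.0194
grasp_force: 30.0
```

>>> {"op": "move_arm", "data": {"targets": [0,-0.1,0,0,1,0,0,0,0,1]}}

```text
clock: 16.0
tool_pos: [0.6267, -0.0927, 0.0555]
eef_rot: [[-0.999, 0.039, 0.007], [0.039, 0.999, 0.0], [-0.007, 0.001, -1.0]]
wrist_force: [2.7, 4.2, 7.9]
opening: 0.0194
grasp_force: 30.0
```

>>> {"op": "move_arm", "data": {"targets": [0,-0.1,0,0,1,0,0,0,0,1]}}

```text
clock: 16.2
tool_pos: [0.6267, -0.0935, 0.0555]
eef_rot: [[-0.999, 0.039, 0.007], [0.039, 0.999, 0.001], [-0.007, 0.001, -1.0]]
wrist_force: [3.5, 4.3, 8.0]
opening: 0.0192
grasp_force: 30.0
```

>>> {"op": "move_arm", "data": {"targets": [0,-0.1,0,0,1,0,0,0,0,1]}}

```text
clock: 16.4
tool_pos: [0.6266, -0.0944, 0.0555]
eef_rot: [[-0.999, 0.039, 0.007], [0.039, 0.999, 0.001], [-0.007, 0.001, -1.0]]
wrist_force: [2.7, 4.4, 9.4]
opening: 0.0197
grasp_force: 30.0
```

>>> {"op": "move_arm", "data": {"targets": [0,-0.1,0,0,1,0,0,0,0,1]}}

```text
clock: 16.6
tool_pos: [0.6266, -0.0945, 0.0554]
eef_rot: [[-0.999, 0.039, 0.007], [0.039, 0.999, 0.002], [-0.006, 0.002, -1.0]]
wrist_force: [3.3, 6.8, 8.6]
opening: 0.0195
grasp_force: 30.0
```

>>> {"op": "move_arm", "data": {"targets": [0,-0.1,0,0,1,0,0,0,0,1]}}

```text
clock: 16.8
tool_pos: [0.6266, -0.0946, 0.0554]
eef_rot: [[-0.999, 0.039, 0.007], [0.039, 0.999, 0.004], [-0.006, 0.004, -1.0]]
wrist_force: [3.4, 10.2, 7.5]
opening: 0.0195
grasp_force: 30.0
```

>>> {"op": "move_arm", "data": {"targets": [0,0.3,0,0,1,0,0.3,0,0,1,0,0,0,0,1]}}

```text
clock: 17.1
tool_pos: [0.6267, -0.0924, 0.0555]
eef_rot: [[-0.999, 0.039, 0.007], [0.039, 0.999, -0.003], [-0.007, -0.002, -1.0]]
wrist_force: [2.6, -1.8, 6.4]
opening: 0.0196
grasp_force: 30.0
```

>>> {"op": "move_arm", "data": {"targets": [0,0.1,0,0,1,0,0,0,0,1]}}

```text
clock: 17.3
tool_pos: [0.6267, -0.092, 0.0555]
eef_rot: [[-0.999, 0.039, 0.007], [0.039, 0.999, -0.003], [-0.007, -0.003, -1.0]]
wrist_force: [1.7, -2.6, 6.5]
opening: 0.0197
grasp_force: 30.0
```

>>> {"op": "move_arm", "data": {"targets": [0,0.05,0,0,1,0.12,-0.1,0.03,0,1,0,0,0,0,1]}}

```text
clock: 17.6
tool_pos: [0.6266, -0.0918, 0.0554]
eef_rot: [[-0.999, 0.039, 0.009], [0.039, 0.999, -0.002], [-0.009, -0.002, -1.0]]
wrist_force: [5.7, -1.2, 4.7]
opening: 0.0196
grasp_force: 30.0
```

```bash
python3 - <<'E'
from h import *
avg(1);edges()
E
```

```text
avg pos [ 0.6266 -0.0917  0.0555] head 177.76 zaxis [ 0.0092 -0.0021 -1.    ] F [ 6.61 -1.94  5.46] M [-0.153 -1.174 -0.016] sd [0. 0. 0.]
top slope [  0.269 116.031] bottom [  0.326 110.758] [177.6 178.  178.3 178.4 182.8 182.5 182.6 183.  183.3] [185.3 185.6 186.  186.3 190.4 191.2 191.6 192.  192.3]
row186 [151 185 190 187 186 185 181 172 148 105  61  34  26  26  27  34]
```

>>> {"op": "move_arm", "data": {"targets": [-0.05,0,-0.05,0,-0.3,0,0,0,0,-0.3,0,0,0,0,-0.3,0,0,0,0,-0.3,0,0,-1,0,-0.3,0,0,-3,0,-0.3,0,0,-5,0,-0.3,0,0,-5,0,-0.3,0,0,-4,0,-0.3]}}

```text
clock: 18.7
tool_pos: [0.6236, -0.0908, 0.2372]
eef_rot: [[-0.999, 0.039, 0.003], [0.039, 0.999, -0.001], [-0.003, -0.001, -1.0]]
wrist_force: [0.3, -0.5, 0.6]
opening: 0.0565
grasp_force: 0.0
```

```bash
python3 - <<'E'
from h import *
# body lies ahead; see cassette from side, and target for probe
g=np.mean([robot.get_image('side')['img'].astype(float) for _ in range(3)],0).mean(2)
t=[]
U=list(range(229,252,2))
for u in U:
    c=g[170:197,u];i=np.nonzero((c[:-1]<130)&(c[1:]>=130))[0][0];t.append(170+i+(130-c[i])/(c[i+1]-c[i]))
print(np.round(t,1),np.polyfit(U,t,1))
S=robot.get_image('side')
a=np.radians(20);ya=np.radians(-2.3);X=np.array([np.cos(ya)*np.cos(a),np.sin(ya)*np.cos(a),np.sin(a)]);Y=np.array([-np.sin(ya),np.cos(ya),0]);N=np.cross(X,Y)
O=np.array([.6275,-.0917,.06])
print('pred',[proj(S,O+X*e+Y*w+N*.005).round(1).tolist() for e in(-.035,.035) for w in(-.01,.01)])
w=O+X*.0075+N*.005;print('window',w, 'N',N,'grip at nose 8mm',w+N*.086)
go([.6195,.2085,.25],166.5)
S['img'][...];cv2.imwrite('pics/seat.png',cv2.resize(S['img'][155:215,200:275,::-1],None,fx=6,fy=6,interpolation=cv2.INTER_CUBIC))
T=robot.get_image('top');m=[b for b in robot.trace('cassette_mid',T)[:2]];print([(b['confidence'],b['box']) for b in m])
E
```

```text
[195.2 194.3 194.2 194.1 194.2 194.9 179.4 181.4 182.2 182.8 183.4 183.9] [ -0.72818896 363.11252376]
pred [[255.5, 185.4], [254.8, 189.5], [228.9, 176.3], [227.7, 180.3]]
window [ 0.63283329 -0.09191421  0.06726361] N [-0.34174461  0.01372588  0.93969262] grip at nose 8mm [ 0.60344326 -0.09073378  0.14807718]
t 18.9 pos [ 0.6238 -0.0909  0.2353] head 177.78 spin 2.26 shift cm [ 7.41 29.01 -1.47] F [-0.02 -0.55  0.12] op 0.0565 gf 0.0
[(0.39, [185.0, 168.4, 18.4, 15.4])]
```

View pics/seat.png

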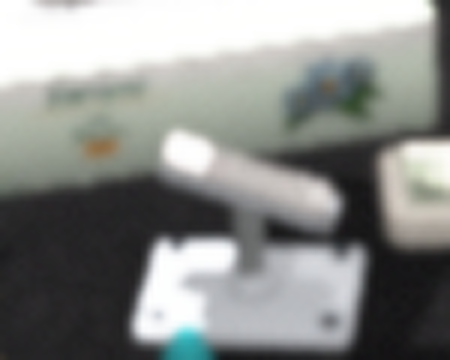

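```bash
python3 - <<'E'
from h import *
a=np.load('avg.npz')['t'].mean(2).astype(np.float32)
T=robot.get_image('top')
x0,y0=183,160
b=cv2.resize(a[y0:y0+22,x0:x0+24],None,fx=8,fy=8,interpolation=cv2.INTER_CUBIC)
for th in(150,170,190,210):
    m=(b>th).astype(np.uint8);n,l,st,ce=cv2.connectedComponentsWithStats(m);k=1+np.argmax(st[1:,4])
    ys,xs=np.nonzero(l==k);r=cv2.minAreaRect(np.c_[xs,ys].astype(np.float32))
    q=cv2.boxPoints(r);W=np.array([onplane(T,((u[0]+.5)/8-.5+x0,(u[1]+.5)/8-.5+y0),.133) for u in q])
    e=[np.degrees(np.arctan2(*(W[(i+1)%4]-W[i])[1::-1]))%90 for i in range(4)]
    print(th,W.mean(0).round(4),[np.linalg.norm(W[i]-W[(i+1)%4]).round(4) for i in(0,1)],np.round(e,1))
E
```

```text
150 [0.6201 0.2089 0.133 ] [np.float64(0.0222), np.float64(0.0229)] [78.  75.3 77.8 75.3]
170 [0.6201 0.209  0.133 ] [np.float64(0.021), np.float64(0.0216)] [77.9 75.1 77.6 75.2]
190 [0.6202 0.2091 0.133 ] [np.float64(0.02), np.float64(0.0206)] [78.  75.3 77.8 75.3]
210 [0.6202 0.2091 0.133 ] [np.float64(0.0187), np.float64(0.0191)] [76.7 73.9 76.5 74. ]
```

>>> {"op": "move_arm", "data": {"targets": [0.5,1.5,0,1,-0.6,0.5,4,0,1,-0.6,0.9,4.5,0,0,-0.6,0.9,4.5,0,0,-0.6,0.9,4.5,0,0,-0.6,0.9,4.5,0,0,-0.6,0.9,4.5,0,0,-0.6,0,0,0,0,-0.6]}}

```text
clock: 19.85
tool_pos: [0.6204, 0.1998, 0.2306]
eef_rot: [[-0.979, 0.206, -0.004], [0.206, 0.979, 0.002], [0.004, 0.001, -1.0]]
wrist_force: [-0.5, -0.2, -0.2]
opening: 0.0693
grasp_force: 0.0
```

```bash
python3 - <<'E'
from h import *
go([.62,.2085,.094],167)
E
```

```text
t 19.85 pos [0.6204 0.1998 0.2306] head 168.11 spin 0.22 shift cm [ 0.24  0.84 13.66] F [-0.49 -0.2  -0.22] op 0.0693 gf 0.0
```

>>> {"op": "move_arm", "data": {"targets": [0.24,0.95,0,0.3,-0.6,0,0,4,0,-0.6,0,0,4,0,-0.6,0,0,3,0,-0.4,0,0,2,0,-0.3,0,0,0.7,0,-0.3]}}

```text
clock: 20.45
tool_pos: [0.6188, 0.2025, 0.0909]
eef_rot: [[-0.971, 0.238, -0.008], [0.238, 0.971, -0.002], [0.008, -0.004, -1.0]]
wrist_force: [-1.5, 0.4, 0.4]
opening: 0.0584
grasp_force: 0.0
```

```bash
python3 - <<'E'
from h import *
avg(1);go([.62,.2105,.094],166.5)
E
```

```text
avg pos [0.6194 0.2027 0.0916] head 166.25 zaxis [-0.0069 -0.0016 -1.    ] F [-1.22 -0.53 -0.11] M [-0.032  0.045 -0.017] sd [0. 0. 0.]
t 20.5 pos [0.6194 0.2027 0.0916] head 166.25 spin -0.05 shift cm [ 0.12  0.77 -0.24] F [-1.22 -0.53 -0.11] op 0.0578 gf 0.0
```

>>> {"op": "move_arm", "data": {"targets": [0.05,0.75,-0.2,0,-0.3,0,0,0,0,-0.3,0,0,0,0,-0.1]}}

```text
clock: 20.8
tool_pos: [0.6246, 0.212, 0.1001]
eef_rot: [[-0.972, 0.237, 0.003], [0.237, 0.972, 0.001], [-0.003, 0.001, -1.0]]
wrist_force: [-0.6, 0.4, 0.5]
opening: 0.0537
grasp_force: 0.0
```

```bash
python3 - <<'E'
from h import *
avg(1);go([.62,.2105,.094],166.5)
E
```

```text
avg pos [0.6244 0.2118 0.0998] head 166.3 zaxis [ 2.7e-03  5.0e-04 -1.0e+00] F [-0.42  0.62  0.13] M [-0.031 -0.009  0.074] sd [0. 0. 0.]
t 20.85 pos [0.6244 0.2118 0.0998] head 166.3 spin -0.04 shift cm [ 0.4  -0.23  0.58] F [-0.42  0.62  0.13] op 0.0514 gf 0.0
```

>>> {"op": "move_arm", "data": {"targets": [0.2,-0.05,0.3,0,-0.1,0.2,-0.05,0.25,0,-0.1,0,0,0,0,-0.1,0,0,0,0,0.1,0,0,0,0,0.3]}}

```text
clock: 21.35
tool_pos: [0.6193, 0.2113, 0.0926]
eef_rot: [[-0.971, 0.237, 0.0], [0.237, 0.971, -0.0], [-0.0, -0.0, -1.0]]
wrist_force: [0.4, -0.3, 0.2]
opening: 0.0388
grasp_force: 0.0
```

```bash
python3 - <<'E'
from h import *
avg(1);go([.62,.2105,.094],166.5)
E
```

```text
avg pos [0.6193 0.2114 0.0927] head 166.27 zaxis [ 1.e-04  0.e+00 -1.e+00] F [ 0.67  0.15 -0.33] M [0.018 0.012 0.035] sd [0. 0. 0.]
t 21.4 pos [0.6193 0.2114 0.0927] head 166.27 spin -0.05 shift cm [-0.09 -0.07 -0.13] F [ 0.67  0.15 -0.33] op 0.0358 gf 0.0
```

>>> {"op": "move_arm", "data": {"targets": [0,0,0,0,1,0,0,0,0,1,0,0,0,0,1,0,0,0,0,1,0,0,0,0,1,0,0,0,0,1]}}

```text
clock: 22.0
tool_pos: [0.6193, 0.2114, 0.0926]
eef_rot: [[-0.971, 0.237, 0.0], [0.237, 0.971, 0.0], [-0.0, 0.0, -1.0]]
wrist_force: [-0.1, 0.2, 0.7]
opening: 0.0198
grasp_force: 30.0
```

```bash
python3 - <<'E'
from h import *
avg(2);go([.62,.2105,.094],166.5)
E
```

```text
avg pos [0.6193 0.2114 0.0926] head 166.28 zaxis [ 2.e-04  0.e+00 -1.e+00] F [ 0.49 -0.43  0.07] M [ 0.057 -0.044 -0.006] sd [0. 0. 0.]
t 22.1 pos [0.6193 0.2114 0.0927] head 166.28 spin -0.04 shift cm [-0.09 -0.07 -0.13] F [ 0.24 -0.22 -0.77] op 0.0196 gf 30.0
```

>>> {"op": "move_arm", "data": {"targets": [0,0,-1,0,1,0,0,-1.5,0,1,0,0,-1.5,0,1,0,0,-0.6,0,1,0,0,0,0,1,0,0,0,0,1,0,0,0,0,1]}}

```text
clock: 22.8
tool_pos: [0.6186, 0.2112, 0.1378]
eef_rot: [[-0.971, 0.237, -0.001], [0.237, 0.971, -0.0], [0.001, -0.001, -1.0]]
wrist_force: [0.1, -0.3, -0.9]
opening: 0.0198
grasp_force: 30.0
```

```bash
python3 - <<'E'
from h import *
avg(2)
E
```

```text
avg pos [0.6186 0.2112 0.1376] head 166.27 zaxis [-1.6e-03 -4.0e-04 -1.0e+00] F [-0.46 -0.43 -1.12] M [ 0.025  0.022 -0.009] sd [0. 0. 0.]
```

Raised 45 mm, carrying about 1 N; now tilt the probe against the rim.

>>> {"op": "move_arm", "data": {"targets": [0.4,0,0,0,1,0.4,0,0,0,1,0.3,0,0,0,1,0.3,0,0,0,1,0.3,0,0,0,1,0,0,0,0,1]}}

```text
clock: 23.5
tool_pos: [0.604, 0.215, 0.139]
eef_rot: [[-0.971, 0.237, 0.004], [0.237, 0.971, -0.001], [-0.004, 0.0, -1.0]]
wrist_force: [5.6, -1.7, -3.7]
opening: 0.0195
grasp_force: 30.0
```

>>> {"op": "move_arm", "data": {"targets": [0.3,0,0,0,1,0.3,0,0,0,1,0.3,0,0,0,1,0.3,0,0,0,1,0,0,0,0,1,0,0,0,0,1]}}

```text
clock: 24.1
tool_pos: [0.5927, 0.2179, 0.1395]
eef_rot: [[-0.971, 0.237, 0.005], [0.237, 0.971, -0.0], [-0.005, 0.001, -1.0]]
wrist_force: [4.7, -2.2, -0.9]
opening: 0.0201
grasp_force: 30.0
```

```bash
cat >> h.py <<'E'
def tilt():
    """tilt of the probe axis in the plane of tool x and z, from the side picture's mask of the probe"""
    o=robot.observe();S=robot.get_image('side');b=robot.trace('probe_grip',S)
    if not b: print('no probe');return
    b=b[0];ys,xs=np.nonzero(b['pixels']);print('conf',b['confidence'],b['box'],len(xs))
    vx,vy,x0,y0=cv2.fitLine(np.c_[xs,ys].astype(np.float32),cv2.DIST_HUBER,0,.01,.01).ravel()
    im=np.degrees(np.arctan2(vx,vy)) if vy>0 else np.degrees(np.arctan2(-vx,-vy))
    R=np.array(o['eef_rot']);P=o['tool_pos']+R@[0,0,-.019]
    for th in(0,5,10,15,18,20,22,25,30):
        t=np.radians(th);d=R@[-np.sin(t),0,np.cos(t)]
        q=proj(S,np.array([P+d*.02,P+d*.07]));e=q[1]-q[0];print(th,np.degrees(np.arctan2(e[0],e[1])).round(1),end=' | ')
    print('image angle',im.round(2),'pivot px',proj(S,P).round(1),'line at pivot row',round(float(x0+(proj(S,P)[1]-y0)*vx/vy),1))
    return S
E
python3 - <<'E'
from h import *
avg(2);S=tilt()
E
```

```text
avg pos [0.5927 0.2179 0.1395] head 166.27 zaxis [ 4.5e-03 -4.0e-04 -1.0e+00] F [ 5.08 -1.45 -1.9 ] M [-0.353 -1.211 -0.05 ] sd [0. 0. 0.]
conf 0.72 [235.2, 239.1, 10.1, 22.9] 203
0 2.2 | 5 -3.8 | 10 -10.0 | 15 -16.3 | 18 -20.2 | 20 -22.8 | 22 -25.4 | 25 -29.4 | 30 -35.9 | image angle -8.02 pivot px [244.9 226.5] line at pivot row 241.7
```

>>> {"op": "move_arm", "data": {"targets": [0.3,0,0,0,1,0.3,0,0,0,1,0.2,0,0,0,1,0,0,0,0,1,0,0,0,0,1]}}

```text
clock: 24.8
tool_pos: [0.5851, 0.2198, 0.1398]
eef_rot: [[-0.971, 0.237, 0.005], [0.237, 0.971, -0.0], [-0.005, 0.001, -1.0]]
wrist_force: [5.3, -2.1, 0.2]
opening: 0.0202
grasp_force: 30.0
```

```bash
python3 - <<'E'
from h import *
avg(2)
o=robot.observe();S=robot.get_image('side')
R=np.array(o['eef_rot']);P=o['tool_pos']+R@[0,0,-.019]
for th in(10,15,20,25):
    t=np.radians(th);d=R@[-np.sin(t),0,np.cos(t)];print(th,[proj(S,P+d*k).round(1).tolist() for k in(-.021,.0296,.0336,.0736,.0976)])
cv2.imwrite('pics/tilt.png',cv2.resize(S['img'][200:300,195:280,::-1],None,fx=6,fy=6,interpolation=cv2.INTER_CUBIC))
E
```

```text
avg pos [0.5852 0.2198 0.1399] head 166.27 zaxis [ 5.e-03 -2.e-04 -1.e+00] F [ 4.98 -1.33 -0.99] M [-0.393 -1.152 -0.028] sd [0. 0. 0.]
10 [[250.9, 217.5], [246.8, 239.9], [246.5, 241.6], [243.5, 258.0], [241.8, 267.4]]
15 [[252.0, 217.9], [245.4, 239.5], [244.9, 241.1], [240.2, 256.8], [237.5, 265.8]]
20 [[253.0, 218.3], [244.1, 238.9], [243.4, 240.4], [237.0, 255.5], [233.3, 264.0]]
25 [[253.9, 218.8], [242.8, 238.2], [241.9, 239.7], [233.8, 253.9], [229.2, 262.0]]
```

View pics/tilt.png

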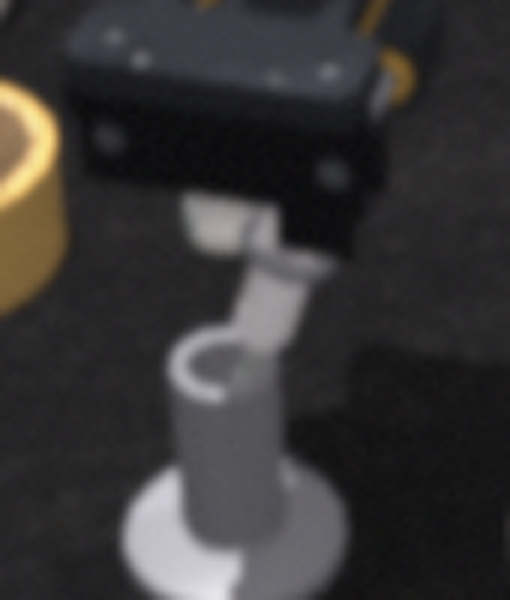

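```bash
python3 - <<'E'
from h import *
g=np.mean([robot.get_image('side')['img'].astype(float) for _ in range(4)],0).mean(2)
for v in range(236,262): print(v,g[v,226:252].astype(int).tolist())
E
```

```text
236 [110, 135, 149, 154, 156, 157, 156, 155, 152, 140, 126, 120, 129, 137, 121, 71, 27, 15, 14, 14, 15, 15, 14, 14, 16, 14]
237 [100, 131, 151, 160, 162, 164, 164, 163, 154, 136, 120, 122, 139, 145, 126, 74, 28, 15, 15, 14, 14, 15, 13, 16, 13, 13]
238 [91, 125, 149, 160, 164, 166, 167, 165, 152, 128, 114, 125, 142, 148, 127, 75, 29, 13, 15, 14, 15, 13, 15, 15, 13, 14]
239 [79, 113, 138, 153, 159, 161, 162, 160, 146, 120, 111, 125, 143, 148, 127, 77, 32, 18, 16, 16, 15, 14, 15, 15, 14, 14]
240 [63, 90, 117, 135, 143, 146, 149, 146, 132, 110, 106, 121, 137, 143, 126, 85, 48, 35, 29, 26, 22, 20, 17, 16, 15, 14]
241 [47, 63, 86, 103, 112, 118, 120, 119, 108, 93, 96, 111, 125, 131, 123, 98, 80, 69, 64, 60, 53, 43, 34, 26, 21, 18]
242 [39, 44, 54, 65, 73, 79, 81, 80, 73, 71, 83, 98, 109, 115, 115, 108, 103, 102, 103, 102, 95, 80, 64, 51, 39, 28]
243 [37, 38, 40, 42, 45, 47, 49, 48, 48, 55, 75, 93, 101, 105, 107, 107, 110, 115, 121, 124, 119, 106, 89, 76, 59, 42]
244 [37, 37, 38, 39, 38, 38, 38, 38, 41, 54, 81, 103, 106, 104, 102, 103, 106, 110, 115, 119, 117, 109, 97, 84, 67, 48]
245 [37, 
[... 1332 characters left out ...]
, 160, 154, 152, 151, 150, 144, 142, 147, 152, 154, 151, 147, 136, 116, 85, 54, 38, 37, 37, 38, 38, 37, 37]
257 [163, 162, 151, 139, 125, 119, 117, 115, 116, 122, 135, 143, 146, 144, 135, 115, 89, 62, 43, 38, 37, 38, 38, 37, 37, 38]
258 [163, 141, 119, 106, 97, 94, 93, 93, 98, 107, 120, 129, 131, 129, 116, 89, 62, 46, 38, 37, 37, 37, 37, 38, 37, 37]
259 [145, 112, 94, 90, 89, 88, 89, 91, 95, 102, 110, 115, 115, 113, 100, 72, 49, 41, 38, 37, 36, 36, 35, 36, 37, 36]
260 [129, 96, 87, 87, 86, 87, 89, 93, 99, 104, 105, 107, 105, 103, 92, 68, 49, 43, 41, 38, 36, 35, 35, 36, 36, 36]
261 [132, 101, 88, 87, 87, 88, 90, 97, 106, 110, 107, 105, 103, 101, 91, 69, 51, 44, 41, 39, 37, 37, 36, 35, 36, 34]
```

>>> {"op": "move_arm", "data": {"targets": [0.2,0,0,0,1,0.17,0,0,0,1,0,0,0,0,1]}}

```text
clock: 25.45
tool_pos: [0.5816, 0.2207, 0.1398]
eef_rot: [[-0.971, 0.237, 0.005], [0.237, 0.971, -0.0], [-0.005, 0.001, -1.0]]
wrist_force: [4.8, -2.1, -1.1]
opening: 0.0201
grasp_force: 30.0
```

>>> {"op": "move_arm", "data": {"targets": [-0.25,0,-1,0,1,-0.2,0,-1,0,1,0,0,-3,0,1,0,0,-2,0,1,0,0,0,0,1,0,0,0,0,1,0,0,0,0,1]}}

```text
clock: 26.15
tool_pos: [0.583, 0.2198, 0.2069]
eef_rot: [[-0.971, 0.237, -0.003], [0.237, 0.971, -0.001], [0.002, -0.001, -1.0]]
wrist_force: [0.3, 0.5, -0.5]
opening: 0.0193
grasp_force: 30.0
```

```bash
python3 - <<'E'
from h import *
avg(2)
o=robot.observe();S=robot.get_image('side')
g=np.mean([robot.get_image('side')['img'].astype(float) for _ in range(4)],0).mean(2)
R=np.array(o['eef_rot']);P=o['tool_pos']+R@[0,0,-.019]
for th in(15,18,20,22,25):
    t=np.radians(th);d=R@[-np.sin(t),0,np.cos(t)];q=proj(S,P+np.outer((-.021,.0336,.0736,.0976),d));e=q[2]-q[1];print(th,q.round(1).tolist(),'dx/dy',(e[0]/e[1]).round(3))
t=np.radians(20);q=proj(S,P+np.outer((.0336,.0976),R@[-np.sin(t),0,np.cos(t)])).round().astype(int)
for v in range(q[0,1]+2,q[1,1]+3): print(v,g[v,q[1,0]-8:q[0,0]+12].astype(int).tolist(),q[1,0]-8)
E
```

```text
avg pos [0.583  0.2198 0.2067] head 166.28 zaxis [-3.e-03 -7.e-04 -1.e+00] F [ 0.1   0.16 -1.35] M [ 0.006 -0.013 -0.007] sd [0.0001 0.     0.    ]
15 [[252.0, 183.7], [244.9, 209.7], [240.0, 227.4], [237.3, 237.4]] dx/dy -0.274
18 [[252.6, 183.9], [243.9, 209.4], [238.0, 226.5], [234.6, 236.3]] dx/dy -0.344
20 [[253.1, 184.1], [243.3, 209.1], [236.6, 225.9], [232.9, 235.5]] dx/dy -0.393
22 [[253.5, 184.3], [242.6, 208.8], [235.3, 225.3], [231.1, 234.7]] dx/dy -0.443
25 [[254.1, 184.6], [241.7, 208.3], [233.3, 224.3], [228.6, 233.4]] dx/dy -0.523
211 [195, 197, 195, 181, 158, 146, 145, 144, 141, 128, 109, 100, 100, 103, 108, 113, 118, 124, 131, 134, 131, 120, 107, 99, 104, 139, 178, 193, 211, 235] 225
212 [108, 115, 125, 129, 128, 129, 129, 126, 122, 118, 114, 109, 105, 102, 102, 102, 106, 110, 116, 119, 120, 114, 104, 97, 96, 116, 148, 164, 176, 193] 225
213 [57, 68, 88, 106, 116, 121, 121, 119, 116, 120, 125, 129, 123, 115, 107, 102, 101, 101, 103, 104, 101, 96, 89, 81, 72, 75, 90, 101, 108, 115] 225
214 [44, 57, 80, 99, 110, 115, 116, 114, 117, 126, 137, 142, 143, 136, 128, 118, 1
[... 2806 characters left out ...]
 124, 140, 144, 146, 142, 135, 123, 113, 110, 122, 139, 146, 132, 97, 59, 43, 42, 42, 43, 42, 41, 40, 39, 40, 41, 42, 43, 43, 42] 225
235 [82, 119, 138, 146, 147, 142, 133, 121, 111, 115, 131, 147, 151, 135, 97, 58, 43, 42, 43, 44, 43, 43, 41, 40, 40, 42, 42, 43, 43, 43] 225
236 [76, 110, 136, 149, 152, 147, 138, 126, 120, 128, 144, 155, 154, 135, 93, 55, 42, 42, 43, 43, 43, 43, 41, 40, 40, 41, 41, 41, 41, 41] 225
237 [67, 101, 131, 151, 159, 157, 151, 143, 140, 146, 156, 159, 153, 130, 87, 49, 40, 41, 41, 42, 43, 43, 41, 40, 40, 39, 40, 40, 40, 39] 225
238 [60, 91, 124, 149, 160, 162, 161, 158, 157, 160, 162, 158, 147, 121, 78, 46, 40, 40, 40, 41, 43, 44, 42, 40, 40, 39, 39, 39, 39, 38] 225
```

```bash
cat >> h.py <<'E'
def probe_target(gap,th=19.6,off=.0017,head=177.6):
    """TCP for the unpressed nose end a gap (m, along the face normal) from the window; gap<0 = pushed in"""
    W=np.array([.63283,-.09191,.06726]);t=np.radians(th);h=np.radians(head)
    x=np.array([np.cos(h),np.sin(h),0]);z=np.array([0,0,-1.])
    d=-np.sin(t)*x+np.cos(t)*z; p=np.cos(t)*x+np.sin(t)*z
    return W-d*(.0976+gap)+p*off+z*.019
E
python3 - <<'E'
from h import *
go(probe_target(.04),177.6);print(probe_target(.04))
E
```

```text
t 26.5 pos [0.5838 0.2199 0.208 ] head 166.27 spin -2.27 shift cm [ -1.43 -30.95   3.07] F [-0.31  0.51  0.54] op 0.0199 gf 30.0
[ 0.58511226 -0.08991003  0.17731684]
```

>>> {"op": "move_arm", "data": {"targets": [0,0,-1,-0.75,1,0,0,0,-0.75,1,0,0,0,-0.75,1,0,0,0,0,1]}}

```text
clock: 26.9
tool_pos: [0.5841, 0.22, 0.2186]
eef_rot: [[-0.999, 0.043, -0.0], [0.043, 0.999, 0.0], [0.0, 0.0, -1.0]]
wrist_force: [-0.2, 0.0, -1.0]
opening: 0.02
grasp_force: 30.0
```

```bash
python3 - <<'E'
from h import *
go(probe_target(.04),177.6)
E
```

```text
t 26.9 pos [0.5841 0.22   0.2186] head 177.56 spin -0.01 shift cm [ -1.4  -30.96   4.12] F [-0.15  0.02 -1.  ] op 0.02 gf 30.0
```

>>> {"op": "move_arm", "data": {"targets": [-0.2,-2.4,0,0,1,-0.2,-4.4,0,0,1,-0.2,-4.4,0,0,1,-0.2,-4.4,0,0,1,-0.2,-4.4,0,0,1,-0.2,-4.4,0,0,1,-0.1,-4.4,0,0,1,-0.1,-2.2,0,0,1,0,0,0,0,1,0,0,0,0,1,0,0,0,0,1]}}

```text
clock: 28.0
tool_pos: [0.5846, -0.0893, 0.2185]
eef_rot: [[-0.999, 0.043, -0.0], [0.043, 0.999, 0.001], [0.0, 0.001, -1.0]]
wrist_force: [-0.1, 0.4, -0.8]
opening: 0.0196
grasp_force: 30.0
```

```bash
python3 - <<'E'
from h import *
avg(2);go(probe_target(.02),177.6)
E
```

```text
avg pos [ 0.5847 -0.089   0.2185] head 177.59 zaxis [-1.e-04  3.e-04 -1.e+00] F [-0.13  0.05 -1.23] M [-0.028  0.037 -0.011] sd [0. 0. 0.]
t 28.1 pos [ 0.5847 -0.089   0.2186] head 177.6 spin -0.0 shift cm [-0.71 -0.09  6.01] F [ 0.   -0.23 -1.72] op 0.02 gf 30.0
```

Descend to a 20 mm gap and compare probe and cassette in the side image.

>>> {"op": "move_arm", "data": {"targets": [-0.3,-0.05,2,0,1,-0.3,-0.05,2,0,1,-0.1,0,1.5,0,1,0,0,0.5,0,1,0,0,0,0,1,0,0,0,0,1,0,0,0,0,1]}}

```text
clock: 28.8
tool_pos: [0.5923, -0.0918, 0.1599]
eef_rot: [[-0.999, 0.043, 0.002], [0.043, 0.999, -0.001], [-0.002, -0.0, -1.0]]
wrist_force: [-0.0, 0.2, -1.0]
opening: 0.0199
grasp_force: 30.0
```

```bash
python3 - <<'E'
from h import *
avg(2);go(probe_target(.02),177.6)
S=robot.get_image('side');o=robot.observe()
g=np.mean([robot.get_image('side')['img'].astype(float) for _ in range(4)],0).mean(2)
R=np.array(o['eef_rot']);P=o['tool_pos']+R@[0,0,-.019]
for th in(16,18,20,22):
    t=np.radians(th);d=R@[-np.sin(t),0,np.cos(t)];p=R@[np.cos(t),0,np.sin(t)];q=proj(S,P-p*.0017+np.outer((.0296,.0336,.0736,.0976),d));e=q[2]-q[1];print(th,q.round(1).tolist(),'dx/dy',(e[0]/e[1]).round(3))
W=np.array([.63283,-.09191,.06726]);print('window px',proj(S,W).round(1))
for v in range(145,184): print(v,g[v,226:262].astype(int).tolist())
E
```

```text
avg pos [ 0.5922 -0.0918  0.1597] head 177.52 zaxis [ 1.8e-03 -5.0e-04 -1.0e+00] F [-0.15  0.77 -1.65] M [-0.006  0.021 -0.008] sd [0.     0.     0.0001]
t 28.9 pos [ 0.5922 -0.0918  0.1597] head 177.52 spin -0.02 shift cm [0.04 0.16 0.12] F [ 0.02  0.82 -1.72] op 0.0196 gf 30.0
16 [[250.5, 151.3], [250.1, 152.8], [246.0, 167.1], [243.6, 175.3]] dx/dy -0.288
18 [[250.1, 151.1], [249.6, 152.6], [245.0, 166.7], [242.3, 174.9]] dx/dy -0.33
20 [[249.7, 151.0], [249.2, 152.4], [244.0, 166.4], [240.9, 174.5]] dx/dy -0.373
22 [[249.3, 150.8], [248.7, 152.2], [243.0, 166.0], [239.6, 174.0]] dx/dy -0.417
window px [238.9 181.9]
145 [232, 232, 231, 229, 225, 219, 211, 202, 193, 184, 177, 173, 171, 170, 171, 172, 173, 173, 173, 171, 165, 157, 144, 111, 61, 24, 16, 14, 14, 13, 14, 20, 57, 151, 243, 255]
146 [230, 231, 230, 228, 224, 217, 209, 199, 190, 180, 174, 171, 170, 169, 170, 171, 172, 173, 172, 169, 163, 156, 145, 113, 63, 25, 14, 15, 15, 15, 15, 26, 86, 196, 251, 255]
147 [229, 229, 228, 227, 222, 215, 206, 195, 185, 178, 172, 169, 169, 169, 170, 171, 171, 170, 168, 165, 160, 156, 147, 1
[... 5833 characters left out ...]
0, 57, 54, 51, 50, 48]
180 [159, 217, 248, 252, 253, 254, 254, 253, 252, 251, 249, 243, 236, 226, 201, 172, 145, 119, 104, 94, 85, 75, 71, 65, 60, 57, 53, 48, 47, 44, 42, 41, 40, 40, 41, 44]
181 [153, 199, 236, 247, 251, 253, 253, 254, 253, 253, 252, 251, 251, 249, 241, 227, 195, 154, 113, 86, 69, 57, 50, 44, 41, 41, 39, 40, 40, 40, 40, 38, 39, 39, 39, 46]
182 [141, 169, 199, 226, 238, 245, 250, 252, 253, 253, 253, 253, 253, 252, 250, 245, 232, 205, 163, 124, 99, 82, 68, 56, 48, 43, 40, 39, 38, 38, 36, 37, 38, 38, 40, 48]
183 [119, 140, 158, 177, 196, 212, 230, 241, 247, 249, 251, 253, 253, 253, 252, 250, 246, 233, 204, 173, 152, 136, 119, 101, 89, 72, 55, 46, 41, 37, 35, 33, 35, 36, 39, 47]
```

```bash
python3 - <<'E'
from h import *
bg=cv2.resize(cv2.imread('pics/seat.png')[:,:,::-1],(75,60),interpolation=cv2.INTER_AREA).astype(float)
g=np.mean([robot.get_image('side')['img'].astype(float) for _ in range(6)],0);np.save('hover.npy',g)
d=(g[155:215,200:275]-bg)
for v in range(160,186): print(v,np.abs(d[v-155,32:58]).mean(1).astype(int).tolist(), 'RB',(g[v,238:250,0]-g[v,238:250,2]).astype(int).tolist())
E
```

```text
160 [0, 0, 0, 0, 0, 0, 0, 0, 0, 0, 2, 21, 70, 92, 94, 94, 96, 91, 62, 18, 2, 0, 1, 0, 0, 0] RB [0, 0, 0, 0, 1, 3, 3, 2, 1, 1, 1, 2]
161 [0, 0, 0, 0, 0, 0, 0, 0, 0, 0, 6, 36, 77, 88, 89, 89, 87, 78, 54, 21, 3, 0, 0, 0, 1, 0] RB [1, 0, 1, 1, 2, 4, 2, 1, 1, 1, 1, 2]
162 [0, 0, 0, 0, 0, 1, 1, 1, 1, 0, 9, 44, 65, 69, 70, 72, 67, 56, 33, 12, 2, 0, 0, 0, 0, 0] RB [2, 2, 2, 3, 3, 4, 2, 1, 2, 1, 1, 3]
163 [1, 1, 1, 1, 0, 0, 0, 0, 0, 1, 14, 35, 47, 48, 49, 50, 49, 36, 18, 4, 0, 0, 0, 1, 1, 0] RB [4, 4, 4, 6, 5, 3, 1, 1, 2, 2, 2, 3]
164 [0, 0, 0, 0, 0, 1, 0, 1, 0, 1, 9, 25, 37, 40, 41, 43, 42, 27, 10, 2, 0, 0, 0, 0, 1, 0] RB [8, 7, 7, 6, 4, 3, 2, 2, 2, 1, 2, 3]
165 [0, 1, 1, 0, 1, 0, 0, 0, 0, 1, 9, 20, 31, 37, 37, 38, 34, 21, 7, 2, 0, 0, 1, 0, 0, 0] RB [7, 7, 6, 5, 3, 2, 1, 1, 2, 1, 1, 2]
166 [0, 0, 0, 0, 0, 0, 0, 1, 1, 5, 13, 20, 30, 33, 35, 34, 28, 14, 3, 0, 0, 0, 0, 1, 0, 0] RB [6, 7, 6, 5, 3, 2, 1, 1, 1, 2, 2, 1]
167 [0, 0, 0, 0, 0, 0, 0, 0, 1, 6, 17, 29, 35, 34, 33, 28, 19, 7, 1, 0, 0, 1, 0, 0, 0, 0] RB [6, 7, 6, 5, 3, 2, 1, 1, 1, 2, 1, -1]
168 [0, 0, 1, 0, 0, 0, 1, 0, 0, 6, 21, 38, 44, 36
[... 1626 characters left out ...]
2, 2, 1, 1, 0]
181 [0, 1, 10, 36, 58, 64, 65, 68, 72, 75, 65, 43, 16, 1, 2, 0, 1, 2, 0, 0, 0, 1, 0, 0, 1, 0] RB [2, 2, 3, 4, 7, 6, 5, 3, 2, 1, 1, 0]
182 [1, 6, 22, 48, 59, 60, 58, 59, 65, 69, 69, 60, 30, 7, 1, 2, 1, 2, 2, 2, 1, 0, 0, 0, 0, 0] RB [1, 1, 2, 3, 4, 7, 7, 6, 5, 3, 2, 1]
183 [5, 15, 40, 58, 61, 60, 58, 57, 60, 60, 60, 54, 32, 9, 2, 0, 2, 5, 6, 8, 6, 5, 3, 0, 1, 0] RB [1, 1, 1, 2, 2, 4, 8, 8, 7, 6, 5, 3]
184 [2, 15, 39, 56, 61, 63, 61, 60, 60, 59, 57, 52, 39, 22, 7, 0, 3, 7, 10, 13, 15, 12, 9, 4, 0, 1] RB [2, 1, 1, 1, 2, 3, 5, 8, 8, 8, 8, 6]
185 [2, 3, 12, 23, 36, 48, 58, 62, 64, 62, 59, 57, 49, 38, 15, 1, 7, 11, 14, 19, 22, 18, 13, 10, 4, 0] RB [4, 3, 2, 1, 1, 1, 3, 5, 8, 8, 8, 7]
```

```bash
python3 - <<'E'
from h import *
for g in(.01,.002,-.008): go(probe_target(g,18.5,.0016),177.6)
avg(1)
E
```

```text
t 29.45 pos [ 0.5916 -0.0917  0.1585] head 177.52 spin -0.02 shift cm [-0.56  0.15  0.87] F [ 0.27 -1.07 -1.62] op 0.0195 gf 30.0
t 29.45 pos [ 0.5916 -0.0917  0.1585] head 177.52 spin -0.02 shift cm [-0.81  0.15  1.63] F [ 0.27 -1.07 -1.62] op 0.0195 gf 30.0
t 29.45 pos [ 0.5916 -0.0917  0.1585] head 177.52 spin -0.02 shift cm [-1.13  0.15  2.58] F [ 0.27 -1.07 -1.62] op 0.0195 gf 30.0
avg pos [ 0.5916 -0.0917  0.1585] head 177.52 zaxis [-1.e-04  0.e+00 -1.e+00] F [-0.11  0.03 -1.59] M [0.053 0.009 0.004] sd [0. 0. 0.]
```

>>> {"op": "move_arm", "data": {"targets": [-0.25,0.1,0.5,0,1,-0.25,0.05,0.5,0,1,-0.2,0,0.4,0,1,-0.1,0,0.2,0,1,0,0,0,0,1,0,0,0,0,1,0,0,0,0,1,0,0,0,0,1]}}

```text
clock: 30.3
tool_pos: [0.5998, -0.0905, 0.1429]
eef_rot: [[-0.999, 0.043, 0.0], [0.043, 0.999, -0.0], [-0.0, -0.0, -1.0]]
wrist_force: [0.2, 0.2, -0.9]
opening: 0.0197
grasp_force: 30.0
```

```bash
python3 - <<'E'
from h import *
avg(6)
for g in(.002,-.008): go(probe_target(g,18.5,.0016),177.6)
bg=cv2.resize(cv2.imread('pics/seat.png')[:,:,::-1],(75,60),interpolation=cv2.INTER_AREA).astype(float)
g=np.mean([robot.get_image('side')['img'].astype(float) for _ in range(4)],0)
d=(g[155:215,200:275]-bg)
for v in range(162,188,1): print(v,np.abs(d[v-155,28:56]).mean(1).astype(int).tolist())
E
```

```text
avg pos [ 0.5997 -0.0905  0.1428] head 177.53 zaxis [ 2.e-04 -1.e-04 -1.e+00] F [ 0.03  0.16 -0.75] M [0.023 0.025 0.029] sd [0.     0.     0.0001]
t 30.6 pos [ 0.5997 -0.0905  0.1426] head 177.53 spin -0.01 shift cm [-0.01 -0.    0.04] F [-0.75  0.09 -0.  ] op 0.0196 gf 30.0
t 30.6 pos [ 0.5997 -0.0905  0.1426] head 177.53 spin -0.01 shift cm [-0.32 -0.    0.99] F [-0.75  0.09 -0.  ] op 0.0196 gf 30.0
162 [0, 0, 0, 0, 0, 0, 0, 0, 0, 1, 1, 0, 3, 22, 70, 100, 106, 112, 117, 118, 108, 93, 80, 54, 24, 6, 1, 0]
163 [0, 0, 1, 1, 1, 1, 1, 1, 0, 0, 0, 0, 9, 34, 55, 63, 65, 70, 76, 79, 71, 54, 40, 26, 9, 3, 0, 1]
164 [1, 0, 0, 0, 0, 0, 0, 0, 0, 0, 1, 4, 15, 33, 44, 44, 45, 47, 51, 51, 39, 21, 12, 8, 3, 0, 0, 1]
165 [0, 0, 0, 0, 0, 1, 1, 0, 1, 1, 1, 3, 13, 29, 38, 38, 38, 39, 40, 35, 22, 9, 3, 1, 0, 0, 1, 0]
166 [0, 1, 0, 0, 0, 0, 0, 0, 0, 0, 0, 1, 8, 23, 31, 30, 32, 34, 35, 28, 14, 2, 0, 0, 0, 0, 0, 0]
167 [0, 0, 1, 0, 0, 0, 0, 0, 0, 0, 0, 2, 4, 16, 24, 26, 27, 30, 31, 21, 9, 1, 0, 0, 0, 1, 0, 0]
168 [0, 0, 0, 0, 0, 0, 1, 0, 0, 0, 2, 4, 4, 13, 21, 22, 25, 27, 27, 18, 6, 0, 0, 0, 1, 0, 0, 0]

[... 1122 characters left out ...]
 0, 0, 0]
181 [1, 0, 0, 0, 0, 1, 10, 36, 56, 48, 1, 32, 26, 9, 0, 2, 0, 1, 2, 1, 2, 2, 1, 0, 1, 0, 0, 0]
182 [0, 2, 1, 1, 1, 6, 22, 48, 57, 52, 27, 4, 5, 5, 3, 4, 3, 0, 2, 2, 2, 1, 3, 3, 1, 1, 1, 0]
183 [0, 0, 0, 1, 5, 15, 40, 58, 60, 56, 49, 44, 42, 28, 10, 3, 1, 2, 1, 0, 2, 5, 7, 8, 6, 4, 4, 0]
184 [0, 0, 0, 0, 2, 16, 39, 56, 60, 61, 58, 56, 53, 43, 18, 2, 0, 0, 0, 2, 4, 7, 10, 14, 15, 12, 9, 4]
185 [0, 1, 0, 1, 1, 3, 13, 23, 35, 47, 56, 59, 58, 44, 18, 3, 0, 0, 1, 4, 7, 11, 14, 20, 22, 19, 14, 9]
186 [0, 0, 0, 1, 2, 1, 2, 5, 8, 13, 24, 32, 34, 24, 9, 2, 1, 0, 0, 4, 9, 12, 18, 22, 24, 23, 20, 16]
187 [1, 1, 0, 0, 0, 0, 0, 2, 1, 2, 3, 6, 6, 3, 1, 2, 0, 0, 0, 1, 4, 9, 14, 20, 23, 25, 23, 21]
```

>>> {"op": "move_arm", "data": {"targets": [-0.19,0,-0.17,0,1,0,0,0,0,1,-0.03,0,0.1,0,1,0,0,0,0,1,0,0,0,0,1,0,0,0,0,1]}}

```text
clock: 31.4
tool_pos: [0.6018, -0.0905, 0.1432]
eef_rot: [[-0.999, 0.043, -0.0], [0.043, 0.999, 0.0], [0.0, 0.0, -1.0]]
wrist_force: [-0.2, 0.6, -1.4]
opening: 0.02
grasp_force: 30.0
```

```bash
python3 - <<'E'
from h import *
avg(12)
E
```

```text
avg pos [ 0.6019 -0.0906  0.1433] head 177.53 zaxis [ 0. -0. -1.] F [ 0.28  0.18 -0.74] M [ 0.021  0.012 -0.002] sd [0. 0. 0.]
```

>>> {"op": "move_arm", "data": {"targets": [-0.07,0,0.19,0,1,-0.07,0,0.19,0,1,0,0,0,0,1,0,0,0,0,1,0,0,0,0,1]}}

```text
clock: 32.5
tool_pos: [0.6033, -0.0907, 0.1396]
eef_rot: [[-0.999, 0.043, 0.0], [0.043, 0.999, -0.0], [-0.0, -0.0, -1.0]]
wrist_force: [-1.2, 0.8, 0.3]
opening: 0.0195
grasp_force: 30.0
```

```bash
python3 - <<'E'
from h import *
avg(12)
E
```

```text
avg pos [ 0.6033 -0.0907  0.1396] head 177.53 zaxis [ 1.e-04 -1.e-04 -1.e+00] F [ 0.12 -0.32  0.24] M [-0.015 -0.01  -0.008] sd [0. 0. 0.]
```

>>> {"op": "move_arm", "data": {"targets": [-0.05,0,0.14,0,1,-0.05,0,0.14,0,1,0,0,0,0,1,0,0,0,0,1,0,0,0,0,1]}}

```text
clock: 33.6
tool_pos: [0.6043, -0.0907, 0.1367]
eef_rot: [[-0.999, 0.043, -0.0], [0.043, 0.999, -0.0], [0.0, -0.0, -1.0]]
wrist_force: [-0.6, -0.3, 0.5]
opening: 0.0197
grasp_force: 30.0
```

```bash
python3 - <<'E'
from h import *
avg(14)
S=robot.get_image('side');o=robot.observe()
R=np.array(o['eef_rot']);P=o['tool_pos']+R@[0,0,-.019];W=np.array([.63283,-.09191,.06726])
r=R.T@(W-P);print('window from pivot in tool axes',r.round(4),'angle',np.degrees(np.arctan2(-r[0]-.0016,r[2])).round(2),'dist',np.linalg.norm(r).round(4),'-> nose in',.0976-np.linalg.norm(r))
g=np.mean([robot.get_image('side')['img'].astype(float) for _ in range(6)],0)
bg=cv2.resize(cv2.imread('pics/seat.png')[:,:,::-1],(75,60),interpolation=cv2.INTER_AREA).astype(float)
d=np.abs(g[155:215,200:275]-bg).mean(2)
for v in range(164,186): print(v,d[v-155,28:54].astype(int).tolist())
# cassette ends: edges along its face
n=g.mean(2);print('row180',n[180,222:234].astype(int),'row188',n[188,246:262].astype(int),'bg188',bg[33,46:62].mean(1).astype(int),'bg180',bg[25,22:34].mean(1).astype(int))
for k in('timer','dropper_mid','cup_mid'): print(k,[np.round(b['box']).tolist() for b in robot.boxes_of(k,S)[:2]])
E
```

```text
avg pos [ 0.6043 -0.0907  0.1367] head 177.53 zaxis [ 0. -0. -1.] F [-0.23 -0.29  0.91] M [-0.026  0.005 -0.004] sd [0. 0. 0.]
window from pivot in tool axes [-0.0286  0.      0.0884] angle 16.99 dist 0.0929 -> nose in 0.004668346156794068
164 [0, 0, 0, 0, 0, 0, 0, 0, 0, 3, 14, 36, 59, 73, 82, 87, 91, 90, 87, 82, 71, 51, 27, 9, 1, 0]
165 [0, 1, 0, 0, 0, 1, 1, 0, 1, 1, 10, 27, 41, 47, 55, 64, 71, 76, 72, 58, 42, 25, 12, 5, 0, 0]
166 [0, 1, 0, 1, 0, 0, 0, 0, 0, 2, 9, 24, 34, 34, 35, 39, 46, 50, 43, 29, 15, 7, 2, 0, 0, 0]
167 [0, 0, 0, 0, 0, 0, 0, 0, 0, 1, 9, 21, 28, 25, 26, 29, 32, 33, 24, 10, 4, 0, 0, 0, 0, 0]
168 [0, 0, 0, 0, 1, 0, 1, 0, 0, 2, 8, 19, 23, 21, 22, 24, 28, 25, 15, 4, 0, 0, 0, 0, 1, 0]
169 [0, 0, 1, 0, 0, 0, 0, 0, 0, 2, 9, 18, 21, 20, 20, 23, 26, 21, 10, 1, 0, 0, 1, 0, 0, 1]
170 [0, 0, 0, 0, 0, 0, 0, 1, 2, 3, 4, 13, 15, 16, 16, 20, 21, 16, 6, 0, 0, 0, 0, 0, 0, 0]
171 [0, 0, 1, 0, 0, 0, 0, 0, 6, 9, 7, 5, 10, 13, 14, 17, 17, 10, 3, 0, 1, 0, 0, 1, 1, 0]
172 [0, 0, 1, 0, 0, 0, 1, 2, 9, 19, 15, 6, 7, 9, 12, 15, 14, 6, 1, 0, 0, 0, 0, 0, 0, 0]
173 [0, 0, 0, 1, 0, 0, 0, 2, 10, 2
[... 801 characters left out ...]
 0, 0, 1, 1, 1, 1, 2, 3, 2, 1, 0]
183 [1, 0, 0, 1, 5, 15, 40, 57, 58, 52, 36, 8, 0, 0, 1, 0, 1, 1, 1, 0, 2, 5, 6, 8, 6, 4]
184 [0, 0, 0, 0, 2, 16, 39, 55, 58, 57, 46, 21, 2, 0, 0, 0, 0, 0, 0, 2, 4, 6, 10, 14, 15, 12]
185 [0, 1, 1, 1, 1, 4, 13, 23, 34, 41, 37, 16, 3, 0, 0, 0, 0, 0, 1, 4, 7, 10, 14, 20, 22, 18]
row180 [141 140 138 140 158 215 248 252 253 254 254 253] row188 [167 175 180 182 185 190 193 191 183 162 114  58  30  25  25  27] bg188 [169 175 182 186 192 202 210 213 208 186 133  68  32  24  23  26] bg180 [140 140 139 139 160 213 247 253 253 254 253 252]Traceback (most recent call last):
  File "<stdin>", line 12, in <module>
ValueError: only the last four pictures can be asked about
```

```bash
python3 - <<'E'
from h import *
avg(4);print(robot.finish_job())
E
```

```text
avg pos [ 0.6043 -0.0907  0.1367] head 177.53 zaxis [ 0. -0. -1.] F [-0.3  -0.48  0.54] M [-0.02  -0.003 -0.016] sd [0. 0. 0.]
the job is handed in; nothing more can be done
None
```

I handed the job in at about 35 s; no verdict came back. The cassette is seated against the lip and centred across the rail by touch. The probe's nose rests on the result window, pushed in about 7–8 mm judging by force (5 mm by geometry) and within about 1–3° of square. I did not re-check the timer, dropper bottle and cup at the end, but nothing was moved near them.

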